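# Gently load a car radio into the bench test cradle

### The job

Load the car radio for its bench test: tip the cradle's clamp open, push the radio along the cradle until its front is level with the front edges of the two side cheeks, lower the clamp until its spring foot is pressed about halfway in on top of the radio, then press the tester's button. Be gentle: never push on the radio with more than 15 N, and do not squash the spring foot to its end. Leave everything else on the bench where it is.

Things in the scene. Friction and masses are not known exactly. Their poses are not given: they have to be found in the camera images.
- cradle: Fixed. Origin at table height, midway between the front edges of its two upright side cheeks; x: direction in which the radio is pushed in, z up. Dark base plate 6 mm thick, 250 mm wide, x = -260 to 210 mm; the radio slides on it. Steel cheeks x = 0 to 130 mm, inner faces y = +-96 mm, tops z = 46 mm; slippery white nylon lead-ins (tops z = 18 mm) widen from 188 mm apart to 222 at x = -70.
- plug (a joint): Grey connector block, 90 mm wide, top at z = 38 mm, between the cheeks; the radio's rear pushes it back. Value: how far it has slid to cradle +x (m); its front is at cradle x = 80 mm plus this. Starts at 0 to 0.01, about 0.02 when the radio is home, end stop 0.035. Slides stiffly (1.5 N), does not spring back.
- radio: Loose car radio, metal box with black front: 100 mm deep (own x), 182 mm wide (y), 52 mm high, 0.4 to 0.65 kg. Origin at the centre of its underside; front faces own -x. Starts on the base plate before the lead-ins, front at cradle x = -230 to -190 mm, up to 12 mm off the middle, up to 0.15 rad askew. Home: front at cradle x = 0, top at z = 58 mm. Sliding it takes a few newtons; limit 15 N.
- radio_front (a point): Centre of the radio's front face (26 mm above its underside); axes as the radio's. Pushed off-centre against a lead-in the radio may bind: bring it near the middle, y = 0 of the cradle, on the way (grippy finger pads drag it sideways).
- clamp (a joint): Clamp angle, rad. Bell crank on an axle along cradle y at cradle x 165, z 85 mm: flat arm (32 wide, 12 mm thick) 120 mm to cradle -x over the radio; round handle, 22 mm thick, up 105 mm. 0: arm level, foot just meets the loaded radio's top. Positive: open, handle tipped to cradle +x, stop 0.95 (load at 0.5 or more). Starts -0.1 to -0.05 (in the way); stop -0.22. Stiff (0.45 N m), stays put.
- clamp_tip (a point): Point on the top face of the clamp's arm right above the spring foot, 100 mm from the axle, 20 mm from the arm's free end; at clamp angle 0 at cradle x = 65, z = 91 mm. The arm is lowered by pressing down here from above or by pushing the handle back.
- handle_top (a point): Top end of the clamp's handle, on its centre line, 105 mm from the axle. Pushing the handle to cradle +x opens the clamp. Two fixed posts beside it (cradle x = 145 to 185, y up to +-33, tops z = 101 mm) carry the axle.
- foot (a joint): How far the spring foot (rubber disc 22 mm across, hanging below the arm, its underside 33 mm below point clamp_tip when free) is pressed in towards the arm, m: 0 free, end stop at 0.014; spring 300 N/m. About 0.007 wanted. On the loaded radio it equals the drop of clamp_tip below z = 91 mm.
- test_button (a joint): Push button on the tester: 0 up, 0.006 fully down at 4 N; springs back.
- test_button_top (a point): Centre of the button's top face, 67 mm above the table. Round grey button 32 mm across in a black housing on top of the tester, a fixed grey box 100 x 120 x 45 mm, left or right of the cradle (a white organiser tray of similar size stands on the other side).
- pliers: Bystander, not to be moved: crimping pliers with red handles, 200 mm, lying beside the cradle on the side away from the robot.
- screwdriver: Bystander: screwdriver 200 mm, lying beside the cradle on the robot's side.
- tape: Bystander: roll of black tape, 90 mm across, 19 mm high, lying right of the cradle.
- can: Bystander: drink can 58 mm across, 120 mm high, at the far side of the table.
- jar: Bystander: clear jar 72 mm across, 90 mm high, far right.
- mug: Bystander: white mug 80 mm across, 92 mm high, far left.
Things that resemble listed ones, but are neither listed nor needed, are in the scene too. What is shaped like the part that bears test_button but brown is not meant. What is shaped like the radio but brown is not meant.

How it is judged:
On the way, in this order (a step that is already met when the one before it is completed fails the run):
1. the clamp is tipped open (0.4 rad or more) (value of joint clamp above 0.4 rad), for 0.2 s.
2. the radio lies square between the cheeks, its front level with their front edges within 7 mm (x of radio_front in the frame of cradle between -0.007 and 0.007 m and y of radio_front in the frame of cradle between -0.012 and 0.012 m and angle between the x axis of radio and the x axis of cradle, either way round below 0.1 rad and z of radio in the frame of cradle below 0.012 m and angle between radio's own z axis and vertical below 0.1 rad and linear speed of radio below 0.01 m/s), for 0.2 s.
3. the clamp is lowered and its spring foot pressed in by 3 to 11 mm on the radio (x of radio_front in the frame of cradle between -0.007 and 0.007 m and y of radio_front in the frame of cradle between -0.012 and 0.012 m and angle between the x axis of radio and the x axis of cradle, either way round below 0.1 rad and z of radio in the frame of cradle below 0.012 m and angle between radio's own z axis and vertical below 0.1 rad and value of joint foot between 0.003 and 0.011 m and value of joint clamp below 0 rad), for 0.2 s.
4. the tester's button is pressed, at least 4 of its 6 mm (value of joint test_button above 0.004 m), for 0.05 s.
At the end, for the whole second after the job is handed in: The radio lies flat and square between the cheeks at rest, its front level with their front edges within 7 mm and within 12 mm of the middle; the clamp is down and stays, its spring foot pressed in by 3 to 11 mm on the radio; the button has been pressed and is up again (all of step 3 and linear speed of radio below 0.01 m/s and value of joint test_button below 0.002 m and velocity of joint clamp between -0.02 and 0.02 rad/s); the robot touches nothing.
It fails at once if the robot pushes on the radio with more than 15 N (contact force between any of the arm, the fingers and radio above 15 N).
It fails at once if the spring foot is squashed to its end (beyond 13 mm of 14) (value of joint foot above 0.013 m).
It fails at once if one of the other things on the bench is shifted by more than 30 mm (distance of any of pliers, screwdriver, tape, can, jar, mug from where it was at the start of the episode above 0.03 m).
It also fails if it takes over 72 s, if anything falls off the work surface, if the arm or the gripper's body presses on something with over 40 N, if the wrist force passes 120 N, or if a joint passes its speed limit or range.

### The arm

A 7-joint arm with a two-finger parallel gripper is mounted at the origin on the work surface. World frame = base frame: x ahead of the robot, y to its left, z up, the work surface at z = 0. Lengths are in m, angles in rad, forces in N, time in s.
With the tool pointing down it reaches from about 0.4 to 0.85 m from the base axis. Payload 10.4 kg.
Tool frame: the origin (TCP) lies between the finger pads; the fingertips stand 8 mm ahead of it and the grasp point (between the pads) lies 11 mm behind it; z points along the fingers, x is the direction in which the jaws open and shut, and the axes are right-handed (so a half turn about z gives the same grasp; the last joint's range is limited). The gripper opens to 87 mm and grips with 3 to 60 N. Pads are 19 mm wide; open, the fingers measure 117 mm over their backs; the gripper's body (75 mm by 190 mm) begins 51 mm behind the grasp point.
Start: joints at [-0.023, 0.332, -0.065, 1.46, 0.022, 1.35, -0.088], TCP at [0.625, 0, 0.231] pointing down, gripper open.
Joint ranges: [-2.6, 2.6], [-0.5, 2.12], [-1.47, 1.34], [0.16, 2.42], [-1.27, 4.41], [0.06, 2.06], [-2.6, 2.6]. Speed limits (rad/s): [2.22, 2.22, 2.79, 2.79, 3.14, 3.14, 3.14].

### API

Orientations are given as a unit quaternion [x, y, z, w].
In Python, from bench import r, viewer gives the robot as it stands.
- The arm moves only by the tool apply_moves, never from a script. Its argument "increments" is a list of rows, each an object with "grip": the closure in counts, from 0 (fully open) to 255 (shut); "xyz": the shift along the tool's x, y, z in mm, a list of three; "rotation": the turn, a rotation vector about the tool's x, y, z in degrees, a list of three. A call has 1 to 5 rows; each row is the pose to reach, as a shift and turn from the pose measured when the call began, along the tool's axes at that moment; what a row does not reach only later rows make up. A row lasts 1/8 s, in which the tool goes at most 62.5 mm and 10.7 degrees, less where a joint would pass 70% of its speed; a pose out of reach is approached as far as the arm can. A call with a gripper value outside its range is refused whole. The fingers move at their own pace and stop on an object; "squeeze" is the grip in N (left out, the last holds). Time passes only in rows, so rows that repeat a pose let the fingers close. It gives the time, the measured TCP pose, the force and the opening at its end, in the units of the state.
- r.read_state(): the state, without advancing time (a new reading comes with each control period).
- viewer.camera(name): name is "scene" or "side" or "wrist"; returns a dict with "img" (420x560x3 uint8, blue, green, red), "range_z" (420x560 float32, m along the optical axis (not along the pixel's ray), 0 where there is no reading), "vertical_fov" (degrees; the focal length in pixels is half the picture's height over the tangent of half this angle, whatever the lens; pixels are square), "cx", "cy" (the principal point, pixels), "rvec" (rotation vector, rad) and "tvec" (3), from world to camera coordinates, as OpenCV has them. Camera axes: x right, y down, z forward; pixel columns grow to the right and rows downward; lengths in m; the calibration is good to about 2 mm. A picture is of the moment at which its call begins.
- r.close_job(): hands the job in, once; it reports no verdict.
The state is a dict: "time": time; "joint_positions": joint angles; "joint_vel": joint speeds; "joint_torque": joint torques, N m; "ee_pos": TCP position; "eef_rot": TCP orientation; "ft_force": force on the tool from outside, world axes, zero at the start; "torque": the same for the moment, N m; "width": finger opening in m.
Only numpy, scipy, OpenCV 4.12 (cv2) and the standard library are available. Lean on these libraries where they do the work, as an engineer would, in place of code of your own. Each camera call takes 0.05 s, during which the arm holds its last target.

## Working session

There is one attempt and no reset: what is moved stays moved. The work goes in short steps, Python scripts to look and compute and a tool call to move; the robot and the scene stay as the last step left them, time stands still between calls to the robot, and variables do not carry over. Pictures are saved under pics/ and viewed, and the job is handed in when it is done.

Besides the shell and the picture viewer there is one more tool, called after ">>>" by a JSON object that holds its "fn" and its "kwargs". apply_moves: Moves the arm, as the interface text tells. Its arguments: {"type":"object","properties":{"increments":{"type":"array","items":{"type":"object","properties":{"grip":{"type":"number"},"xyz":{"type":"array","items":{"type":"number"}},"rotation":{"type":"array","items":{"type":"number"}}}}},"squeeze":{"type":"number"}},"required":["increments"]}

```bash
mkdir -p pics; ls; cat > h.py <<'E'
import numpy as np, cv2
from bench import r, viewer
def cam(n):
    c=viewer.camera(n); h=c["img"].shape[0]
    f=h/2/np.tan(np.radians(c["vertical_fov"])/2)
    c["f"]=f; c["R"]=cv2.Rodrigues(np.array(c["rvec"],float))[0]; c["t"]=np.array(c["tvec"],float).ravel()
    return c
def w(c,u,v,z=None):
    d=np.array([(u-c["cx"])/c["f"],(v-c["cy"])/c["f"],1.])
    o=-c["R"].T@c["t"]; dw=c["R"].T@d
    if z is None: s=c["range_z"][int(round(v)),int(round(u))]
    else: s=(z-o[2])/dw[2]
    return o+s*dw
def cloud(c):
    v,u=np.mgrid[0:420,0:560]; s=c["range_z"]
    d=np.stack([(u-c["cx"])/c["f"]*s,(v-c["cy"])/c["f"]*s,s],-1)
    return (d-c["t"])@c["R"]
def px(c,p):
    q=c["R"]@np.array(p)+c["t"]; return c["f"]*q[0]/q[2]+c["cx"],c["f"]*q[1]/q[2]+c["cy"]
def save(c,name,box=None,k=1):
    i=c["img"]
    if box: i=i[box[1]:box[3],box[0]:box[2]]
    if k!=1: i=cv2.resize(i,None,fx=k,fy=k,interpolation=cv2.INTER_CUBIC)
    cv2.imwrite("pics/"+name,i)
def st():
    s=r.read_state(); print("t",round(s["time"],2),"p",np.round(s["ee_pos"],4),"q",np.round(s["eef_rot"],4),"F",np.round(s["ft_force"],2),"w",round(s["width"],4),"j",np.round(s["joint_positions"],2))
    return s
E
python3 - <<'E'
from h import *
import pickle
st()
d={}
for n in ["scene","side","wrist"]:
    c=cam(n); d[n]=c; save(c,"a_%s.png"%n,None,1.4)
    print(n,c["vertical_fov"],c["cx"],c["cy"],-c["R"].T@c["t"],c["R"][2])
pickle.dump(d,open("a.pkl","wb"))
E
```

```text
pics
t 0.0 p [ 0.6246 -0.      0.2297] q [ 1.e+00  0.e+00 -7.e-04  0.e+00] F [-0.26  1.08  0.42] w 0.0872 j [-0.02  0.33 -0.06  1.46  0.02  1.35 -0.09]
scene 51.09356898486654 273.36822468525446 205.8443975775771 [ 1.15029564 -0.56050169  0.82190246] [-0.59101354  0.49088755 -0.64010344]
side 42.87457493517983 276.7883244590879 205.56059172368245 [-0.16510041 -0.91420835  1.42479406] [ 0.39968605  0.5234153  -0.75252075]
wrist 66.12527436256781 282.31934876391125 206.96957322988092 [0.62685169 0.07464045 0.38478764] [-0.00165761 -0.27457518 -0.96156421]
```

View pics/a_scene.png

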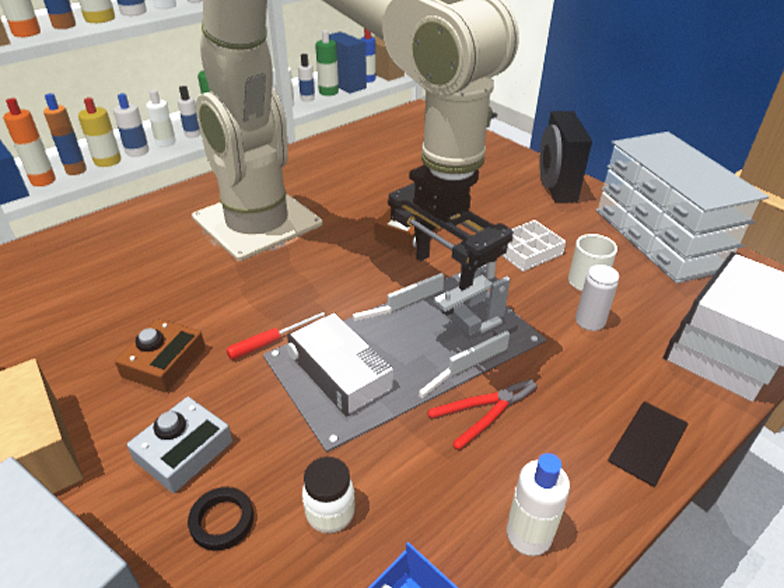

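View pics/a_side.png

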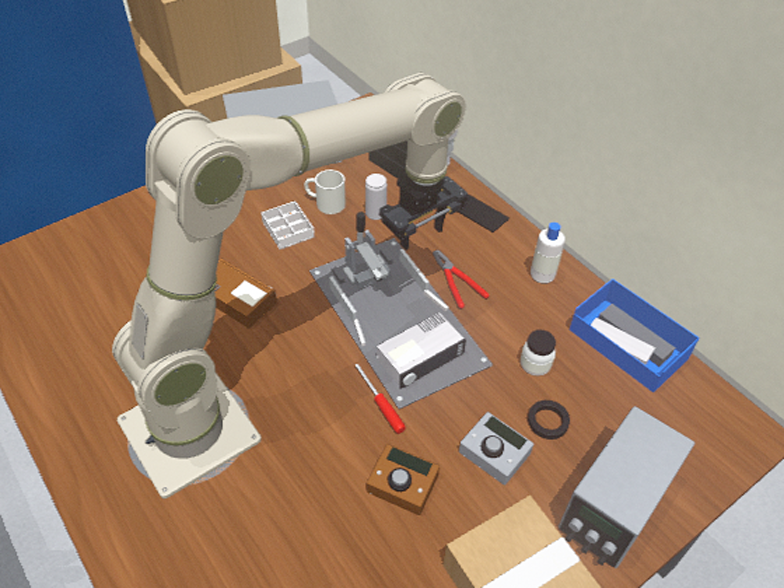

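View pics/a_wrist.png

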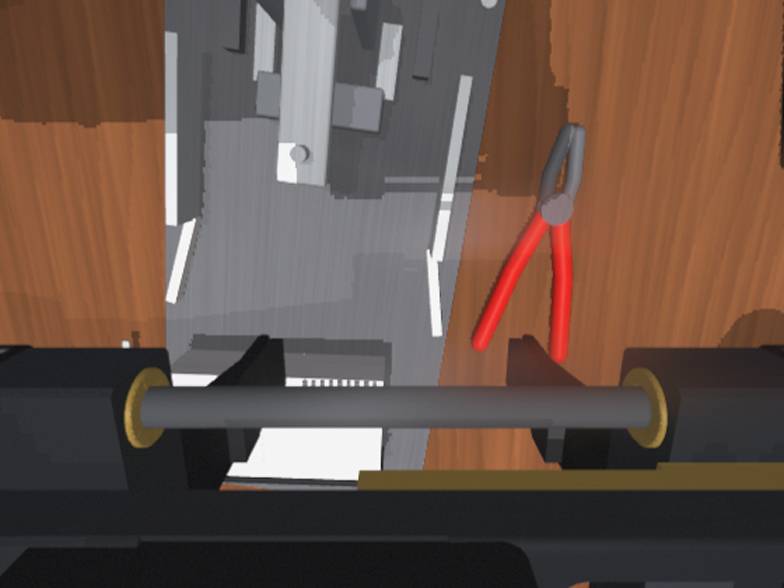

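The scene picture shows the cradle at about (400,370), running with its +x towards the top right (world +y), and the radio at (345,360). The two tester-like boxes are a grey one at (180,440) and a brown one at (160,345). Next I'll build a rectified top-down map.

```bash
python3 - <<'E'
from h import *
import pickle
d=pickle.load(open("a.pkl","rb"))
# ortho: x 0.35..0.95, y -0.6..0.35 ; image col=y reversed? col = (y+0.65)/res, row=(0.95-x)/res
res=0.00125
def ortho(names,zmin=-.01,zmax=0.21):
    H=np.full((480,800),-1.);I=np.zeros((480,800,3),np.uint8)
    for n in names:
        c=d[n];P=cloud(c).reshape(-1,3);C=c["img"].reshape(-1,3);ok=c["range_z"].ravel()>0
        ok&=(P[:,2]>zmin)&(P[:,2]<zmax)
        P=P[ok];C=C[ok]
        col=((P[:,1]+.65)/res).astype(int);row=((.95-P[:,0])/res).astype(int)
        m=(col>=0)&(col<800)&(row>=0)&(row<480)
        o=np.argsort(P[m,2]);
        for a,b,z,cc in zip(row[m][o],col[m][o],P[m,2][o],C[m][o]):
            if z>H[a,b]: H[a,b]=z;I[a,b]=cc
    return H,I
H,I=ortho(["scene","side"],zmax=.2)
I=cv2.dilate(I,np.ones((2,2)))
cv2.imwrite("pics/ortho.png",I)
h=cv2.applyColorMap((np.clip(H,0,.2)/.2*255).astype(np.uint8),cv2.COLORMAP_JET);h[H<0]=0
cv2.imwrite("pics/orthoh.png",h)
E
```

```text
(no output)
```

View pics/ortho.png

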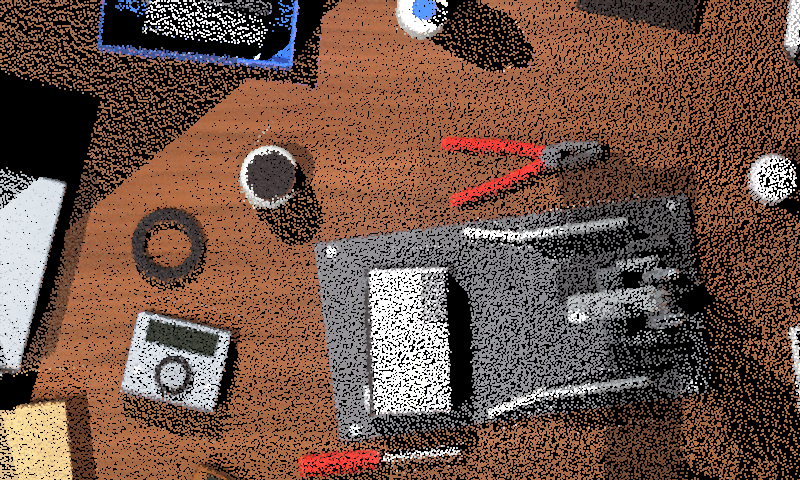

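View pics/orthoh.png

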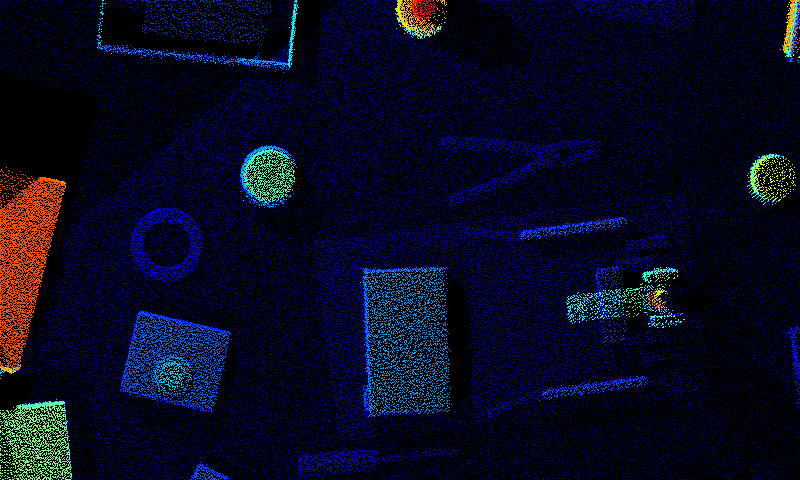

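```bash
cat > fit.py <<'E'
from h import *
def P_(d,names=("scene","side")):
    return np.concatenate([cloud(d[n])[d[n]["range_z"]>0] for n in names])
def sel(P,z0,z1,b):
    return P[(P[:,2]>z0)&(P[:,2]<z1)&(P[:,0]>b[0])&(P[:,0]<b[1])&(P[:,1]>b[2])&(P[:,1]<b[3])]
def rect(Q):
    c,s,a=cv2.minAreaRect((Q[:,:2]*1000).astype(np.float32)); return np.round(c,1),np.round(s,1),round(a,2),len(Q)
E
python3 - <<'E'
from fit import *
import pickle
d=pickle.load(open("a.pkl","rb"))
for names in (("scene",),("side",),("scene","side"),("wrist",)):
    P=P_(d,names)
    print(names)
    for nm,z0,z1,b in (("far",.041,.052,(.64,.7,-.03,.16)),("near",.041,.052,(.44,.5,0.0,.18)),
        ("radio",.053,.063,(.4,.65,-.25,-.05)),("tester",.041,.049,(.4,.6,-.52,-.34)),("btn",.062,.072,(.4,.6,-.52,-.34)),("arm",.075,.12,(.53,.61,.04,.14))):
        Q=sel(P,z0,z1,b)
        if len(Q)>20: print(nm,rect(Q),np.round(Q.mean(0),4),np.round(np.percentile(Q[:,2],[5,50,95]),4))
E
```

```text
('scene',)
far (array([665. ,  66.6]), array([131.2,  12.4]), 82.49, 182) [0.6655 0.0651 0.0454] [0.0418 0.0458 0.0487]
near (array([466.5,  93.9]), array([131. ,  14.6]), 82.18, 147) [0.4666 0.0905 0.0451] [0.0418 0.0451 0.0483]
radio (array([ 523.6, -141.2]), array([101.1, 184.7]), 87.61, 2220) [ 0.53   -0.1431  0.0567] [0.0542 0.0567 0.0593]
tester (array([ 499.2, -430.2]), array([101.4, 119.4]), 13.0, 1732) [ 0.5077 -0.4324  0.0448] [0.0423 0.0448 0.0473]
btn (array([ 481.3, -434.4]), array([30.4, 29.4]), 2.92, 143) [ 0.483  -0.4342  0.0662] [0.0632 0.0663 0.0684]
arm (array([569.9, 100.5]), array([83.2, 36.5]), 81.78, 303) [0.5724 0.0945 0.0842] [0.0769 0.0842 0.0908]
('side',)
far (array([663.4,  67.4]), array([132.8,  11.7]), 82.46, 76) [0.6624 0.065  0.046 ] [0.0417 0.0458 0.0506]
near (array([463.4,  90. ]), array([134.2,  10.8]), 81.8, 88) [0.4636 0.0908 0.0457] [0.0416 0.0458 0.0499]
radio (array([ 522.1, -141.8]), array([106.3, 183.1]), 87.91, 1235) [ 0.5193 -0.1429  0.0578] [0.0538 0.0577 0.0619]
tester (array([ 495.9, -430.5]), array([102.8, 120.9]), 13.78, 797) [ 0.497
[... 705 characters left out ...]
 ] [0.0421 0.0449 0.048 ]
btn (array([ 478.6, -438.1]), array([40.9, 38.8]), 8.28, 235) [ 0.4812 -0.4348  0.0664] [0.0629 0.0664 0.0702]
arm (array([568.5, 100.2]), array([83.5, 37.9]), 83.24, 494) [0.5696 0.0957 0.0847] [0.0769 0.0845 0.0932]
('wrist',)
far (array([666.3,  67. ]), array([130. ,   8.3]), 82.29, 1122) [0.6665 0.0705 0.0465] [0.0447 0.0466 0.0478]
near (array([467.4,  93.7]), array([130. ,   9.5]), 82.35, 1495) [0.4686 0.0977 0.046 ] [0.0422 0.0465 0.0478]
radio (array([ 529.9, -140.9]), array([102. , 169.6]), 88.09, 4383) [ 0.5504 -0.1533  0.0576] [0.056  0.0576 0.0591]
arm (array([569.6, 101.3]), array([82. , 32.4]), 82.28, 3723) [0.5708 0.1025 0.086 ] [0.0823 0.0859 0.0893]
```

```bash
python3 - <<'E'
from fit import *
import pickle
d=pickle.load(open("a.pkl","rb"))
O=np.array([.5575,.0157]);y=np.radians(82.3);ex=np.array([np.cos(y),np.sin(y)]);ey=np.array([-ex[1],ex[0]])
for n in ("scene","side"):
    P=P_(d,(n,))
    for z0,z1 in ((.11,.13),(.13,.15),(.15,.17),(.17,.188),(.188,.2)):
        Q=sel(P,z0,z1,(.53,.63,.12,.22))
        if len(Q)>3:
            q=np.stack([(Q[:,:2]-O)@ex,(Q[:,:2]-O)@ey],1); print(n,z0,len(Q),np.round(q.mean(0),4),np.round(q.min(0),4),np.round(q.max(0),4))
save(d["scene"],"crop1.png",(190,180,400,330),3.6)
save(d["side"],"crop2.png",(210,130,360,300),3.5)
E
```

```text
scene 0.11 36 [ 0.159  -0.0034] [ 0.1531 -0.0077] [0.1681 0.0028]
scene 0.13 12 [ 0.1589 -0.0065] [ 0.1544 -0.0101] [ 0.164  -0.0002]
side 0.11 19 [0.1571 0.0024] [ 0.139  -0.0181] [0.1648 0.0105]
side 0.13 16 [0.1541 0.005 ] [ 0.1467 -0.0076] [0.1607 0.014 ]
side 0.15 30 [0.1537 0.005 ] [ 0.1445 -0.0073] [0.1655 0.0141]
side 0.17 32 [0.1541 0.005 ] [ 0.145  -0.0065] [0.1719 0.0139]
side 0.188 17 [0.1567 0.0018] [ 0.1486 -0.007 ] [0.1671 0.0127]
```

View pics/crop1.png

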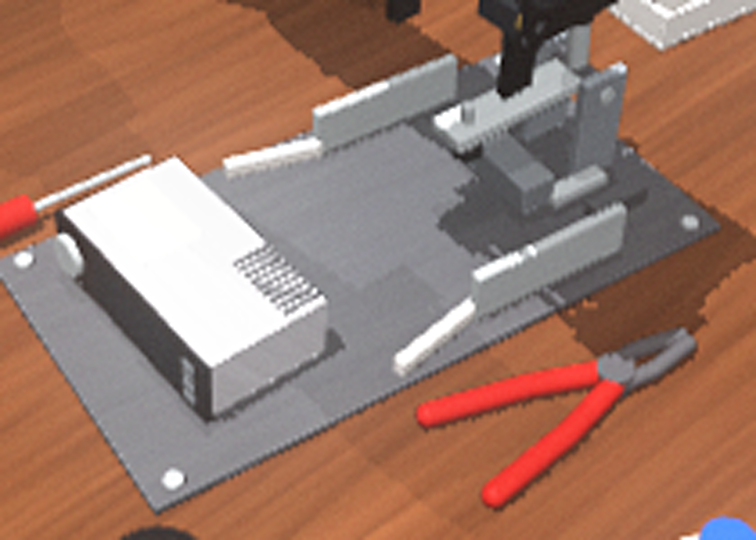

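View pics/crop2.png

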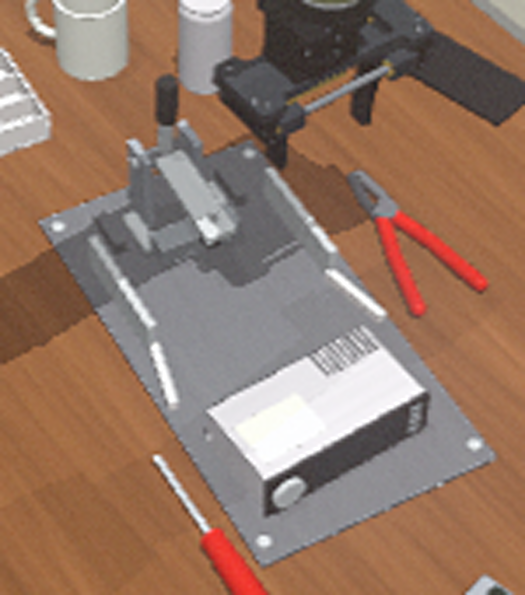

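The scene crop shows the clamp arm at (510,110) and its axle posts. The side crop shows the handle at (166,100), and the radio with its knob on the robot side at (290,490). I'll open the clamp first, with closed fingers in front of the handle.

>>> {"fn": "apply_moves", "kwargs": {"increments": [{"grip": 255, "xyz": [-17, -40, 0], "rotation": [0, 0, 4]}, {"grip": 255, "xyz": [-35, -85, 0], "rotation": [0, 0, 7.7]}, {"grip": 255, "xyz": [-52, -130, 0], "rotation": [0, 0, 7.7]}, {"grip": 255, "xyz": [-52, -135, 30], "rotation": [0, 0, 7.7]}, {"grip": 255, "xyz": [-52, -135, 66], "rotation": [0, 0, 7.7]}], "squeeze": 10}}

```text
time: 0.78
ee_pos: [0.5727, 0.1363, 0.1637]
eef_rot: [0.998, -0.066, 0.0, -0.0]
ft_force: [-0.0, -0.4, -0.1]
width: 0.0451
```

>>> {"fn": "apply_moves", "kwargs": {"increments": [{"grip": 255, "xyz": [0, -12, 0]}, {"grip": 255, "xyz": [0, -26, 0]}, {"grip": 255, "xyz": [0, -40, 0]}, {"grip": 255, "xyz": [0, -54, 0]}, {"grip": 255, "xyz": [0, -68, 0]}]}}

```text
$.increments[0]: bad value
```

```bash
python3 - <<'E'
from h import *
import pickle
st()
d={}
for n in ["scene","side"]:
    c=cam(n); d[n]=c
pickle.dump(d,open("b.pkl","wb"))
a=cv2.resize(d["scene"]["img"][150:330,200:420],None,fx=1.8,fy=1.8)
b=cv2.resize(d["side"]["img"][100:280,200:380],None,fx=1.8,fy=1.8)
cv2.imwrite("pics/b.png",np.hstack([a,b]))
E
```

```text
t 0.78 p [0.5727 0.1363 0.1637] q [ 9.978e-01 -6.620e-02  2.000e-04 -3.000e-04] F [-0.02 -0.36 -0.13] w 0.0451 j [-0.2   0.3  -0.13  1.64  0.04  1.2  -0.47]
```

View pics/b.png

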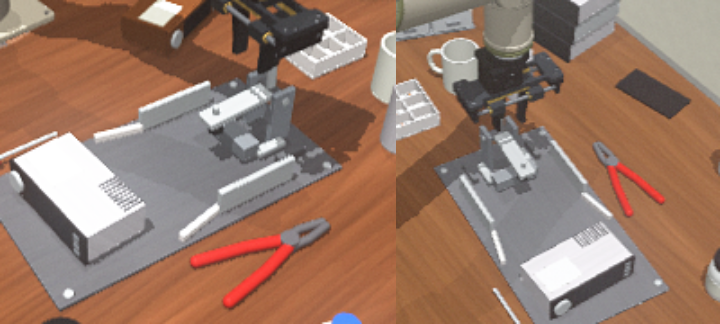

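The rotation field is required, so the move was refused. The fingers hang in front of the handle at (500,110) in the side half, and are still closing.

>>> {"fn": "apply_moves", "kwargs": {"increments": [{"grip": 255, "xyz": [0, 0, 0], "rotation": [0, 0, 0]}, {"grip": 255, "xyz": [0, 0, 0], "rotation": [0, 0, 0]}, {"grip": 255, "xyz": [0, -8, 0], "rotation": [0, 0, 0]}, {"grip": 255, "xyz": [0, -16, 0], "rotation": [0, 0, 0]}, {"grip": 255, "xyz": [0, -24, 0], "rotation": [0, 0, 0]}]}}

```text
time: 1.5
ee_pos: [0.5742, 0.1576, 0.1606]
eef_rot: [0.998, -0.067, -0.003, 0.002]
ft_force: [0.7, -7.2, 4.0]
width: 0.0005
```

>>> {"fn": "apply_moves", "kwargs": {"increments": [{"grip": 255, "xyz": [0, -10, 0], "rotation": [0, 0, 0]}, {"grip": 255, "xyz": [0, -20, 0], "rotation": [0, 0, 0]}, {"grip": 255, "xyz": [0, -30, 0], "rotation": [0, 0, 0]}, {"grip": 255, "xyz": [0, -38, 0], "rotation": [0, 0, 0]}, {"grip": 255, "xyz": [0, -44, 0], "rotation": [0, 0, 0]}]}}

```text
time: 2.12
ee_pos: [0.58, 0.199, 0.1597]
eef_rot: [0.998, -0.068, -0.004, 0.004]
ft_force: [0.2, -8.1, -0.9]
width: 0.0006
```

```bash
cat > look.py <<'E'
from h import *
import pickle,sys
st()
d={}
for n in ["scene","side"]:
    c=cam(n); d[n]=c
pickle.dump(d,open(sys.argv[1]+".pkl","wb"))
a=cv2.resize(d["scene"]["img"][130:330,180:400],None,fx=1.8,fy=1.8)
b=cv2.resize(d["side"]["img"][100:300,200:400],None,fx=1.8,fy=1.8)
cv2.imwrite("pics/%s.png"%sys.argv[1],np.hstack([a,b]))
E
python3 look.py c
```

```text
t 2.12 p [0.58   0.199  0.1597] q [ 0.9977 -0.0683 -0.0038  0.004 ] F [ 0.24 -8.13 -0.88] w 0.0006 j [-0.29  0.36 -0.15  1.57  0.06  1.22 -0.59]
```

View pics/c.png

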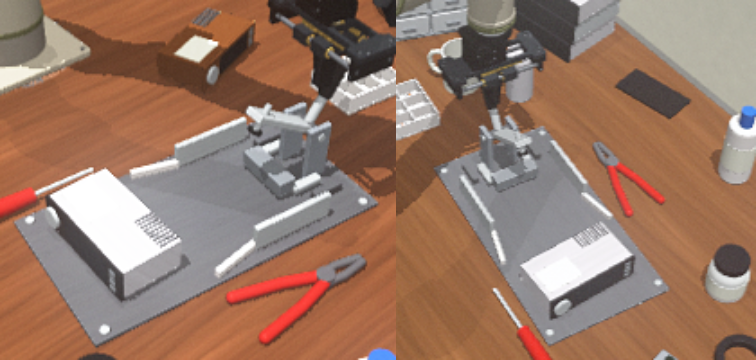

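The clamp is tipped open: the arm tip is raised at (255,110) in the left half and the handle leans to +x. Next I'll measure its angle.

```bash
cat >> fit.py <<'E'
O=np.array([.5575,.0157]);_y=np.radians(82.3);ex=np.array([np.cos(_y),np.sin(_y)]);ey=np.array([-ex[1],ex[0]])
def cr(P): 
    P=np.atleast_2d(P); return np.stack([(P[:,:2]-O)@ex,(P[:,:2]-O)@ey,P[:,2]],1)
def wo(x,y): return O+x*ex+y*ey
def armpts(d,n,hi=.165):
    q=cr(P_(d,(n,))); return q[(abs(q[:,1])<.013)&(q[:,0]>.03)&(q[:,0]<.14)&(q[:,2]>.07)&(q[:,2]<hi)]
E
python3 - <<'E'
from fit import *
import pickle
d=pickle.load(open("c.pkl","rb"))
for n in ("scene","side"):
    q=armpts(d,n); print(n,len(q))
    if len(q)>5:
        p=np.polyfit(q[:,0],q[:,2],1); print(p, -np.arctan(p[0]), q.min(0),q.max(0))
        dist=(165e-3-q[:,0]);
        for a in np.arange(.05,.14,.015):
            k=(q[:,0]>=a)&(q[:,0]<a+.015); 
            if k.any(): print(round(a,3),k.sum(),np.round([q[k,2].min(),q[k,2].max()],3))
# target for radio push
R=np.array([.5235,-.1415]);print(cr([[*R,0]]))
E
```

```text
scene 194
[-0.31643288  0.16073255] 0.3064638296517895 [ 0.05773193 -0.01299158  0.10762635] [0.13962044 0.01293398 0.15687233]
0.05 44 [0.119 0.152]
0.065 57 [0.113 0.153]
0.08 35 [0.13  0.157]
0.095 21 [0.121 0.134]
0.11 18 [0.11  0.126]
0.125 19 [0.108 0.117]
side 98
[-0.32331816  0.16403816] 0.31270997965563657 [ 0.05780592 -0.01108426  0.10889875] [0.13945314 0.01258967 0.16131999]
0.05 20 [0.119 0.157]
0.065 37 [0.116 0.157]
0.08 17 [0.141 0.161]
0.095 6 [0.13  0.137]
0.11 10 [0.119 0.129]
0.125 8 [0.109 0.119]
[[-0.16033809  0.0126308   0.        ]]
```

>>> {"fn": "apply_moves", "kwargs": {"increments": [{"grip": 255, "xyz": [0, 15, 0], "rotation": [0, 0, 0]}, {"grip": 255, "xyz": [0, 20, -45], "rotation": [0, 0, 0]}, {"grip": 95, "xyz": [0, 70, -60], "rotation": [0, 0, 0]}, {"grip": 95, "xyz": [-2, 130, -60], "rotation": [0, 0, 0]}, {"grip": 95, "xyz": [-3, 190, -60], "rotation": [0, 0, 0]}]}}

```text
time: 2.85
ee_pos: [0.5514, 0.0105, 0.2218]
eef_rot: [0.998, -0.068, -0.003, 0.003]
ft_force: [0.4, -0.3, -0.5]
width: 0.0228
```

>>> {"fn": "apply_moves", "kwargs": {"increments": [{"grip": 95, "xyz": [-1, 60, 0], "rotation": [0, 0, 0]}, {"grip": 95, "xyz": [-2, 120, 0], "rotation": [0, 0, 0]}, {"grip": 95, "xyz": [-3, 180, 0], "rotation": [0, 0, 0]}, {"grip": 95, "xyz": [-3, 240, 20], "rotation": [0, 0, 0]}, {"grip": 95, "xyz": [-3, 245, 60], "rotation": [0, 0, 0]}]}}

```text
time: 3.48
ee_pos: [0.514, -0.2383, 0.1647]
eef_rot: [0.997, -0.071, -0.001, 0.005]
ft_force: [0.4, 0.6, -1.3]
width: 0.0544
```

```bash
python3 - <<'E'
from fit import *
s=st(); p=np.array(s["ee_pos"]); print(cr(p[None]))
from scipy.spatial.transform import Rotation as R
M=R.from_quat(s["eef_rot"]); print(np.degrees(M.as_euler("xyz")))
T=np.r_[wo(-.252,.008),.030]; print("tool delta mm",M.inv().apply(T-p)*1000)
c=cam("wrist"); save(c,"d_wrist.png",None,1.4)
E
python3 look.py d
```

```text
t 3.48 p [ 0.514  -0.2383  0.1647] q [ 0.9974 -0.0714 -0.0011  0.0046] F [ 0.42  0.61 -1.3 ] w 0.0544 j [ 0.24  0.25  0.12  1.71 -0.02  1.18  0.23]
[[-0.25750307  0.00905931  0.16465219]]
[ 1.79461070e+02  8.96300676e-02 -8.19314050e+00]
tool delta mm [  1.22254586  -6.77825856 134.59263532]
t 3.52 p [ 0.5115 -0.2352  0.158 ] q [ 0.9975 -0.0702 -0.0055  0.003 ] F [-3.04  0.09 -5.11] w 0.0543 j [ 0.24  0.25  0.12  1.72 -0.02  1.18  0.23]
```

View pics/d_wrist.png

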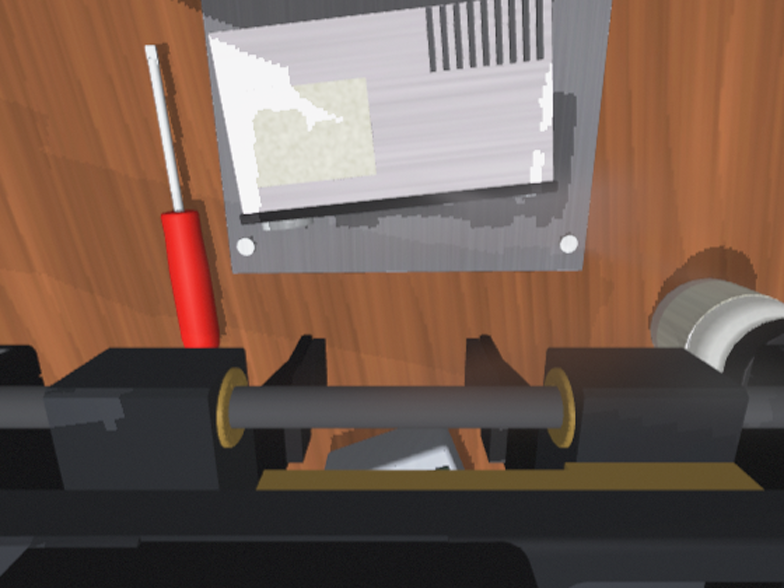

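View pics/d.png

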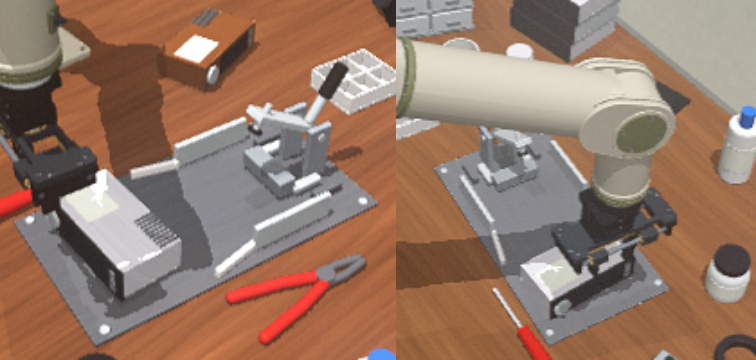

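The wrist view shows the whole radio. Its front edge runs from (242,217) to (556,186) and the knob is at (290,222), which gives a precise pose fit.

```bash
cat >> fit.py <<'E'
def radio(n="wrist",yr=(-.26,.12)):
    c=cam(n); P=cloud(c)[c["range_z"]>0]; Q=sel(P,.0545,.0605,(.38,.68,*yr))
    ce,s,a=cv2.minAreaRect((Q[:,:2]*1000).astype(np.float32))
    q=cr([[ce[0]/1000,ce[1]/1000,0]])[0]*1000
    a=(a-82.3+45)%90-45
    print("radio",len(Q),"centre",np.round(q[:2],1),"size",np.round(s,1),"yaw deg",round(a,2),"front",np.round(q[:2]-50*np.array([np.cos(np.radians(a)),np.sin(np.radians(a))]),1)); return c
from scipy.spatial.transform import Rotation as RR
def tool(T=None):
    s=st(); p=np.array(s["ee_pos"]);M=RR.from_quat(s["eef_rot"])
    print("tcp cradle",np.round(cr(p[None])[0]*1000,1),"eul",np.round(M.as_euler("xyz",degrees=True),2))
    if T is not None: print("delta",np.round(M.inv().apply(np.r_[wo(T[0]/1000,T[1]/1000),T[2]/1000]-p)*1000,1))
E
python3 - <<'E'
from fit import *
radio("wrist"); tool((-252,8,30))
E
```

```text
radio 32637 centre [-159.3   10.6] size [100.2 181.4] yaw deg 5.51 front [-209.1    5.8]
t 3.67 p [ 0.515  -0.2314  0.164 ] q [ 0.9977 -0.0673 -0.0032  0.0029] F [-0.18 -0.1   0.77] w 0.055 j [ 0.24  0.25  0.12  1.72 -0.02  1.19  0.22]
tcp cradle [-250.6    9.   164. ] eul [179.65   0.35  -7.72]
delta [  1.8   0.6 134. ]
```

>>> {"fn": "apply_moves", "kwargs": {"increments": [{"grip": 95, "xyz": [2, 0, 40], "rotation": [0, 0, 0]}, {"grip": 95, "xyz": [2, 0, 80], "rotation": [0, 0, 0]}, {"grip": 95, "xyz": [2, 0, 115], "rotation": [0, 0, 0]}, {"grip": 95, "xyz": [2, 0, 132], "rotation": [0, 0, 0]}, {"grip": 95, "xyz": [2, 0, 132], "rotation": [0, 0, 0]}]}}

```text
time: 4.3
ee_pos: [0.5166, -0.2318, 0.0325]
eef_rot: [0.998, -0.067, -0.003, 0.003]
ft_force: [0.3, 0.1, 1.1]
width: 0.0545
```

>>> {"fn": "apply_moves", "kwargs": {"increments": [{"grip": 95, "xyz": [0, -5, 0], "rotation": [0, 0, 0]}, {"grip": 95, "xyz": [0, -10, 0], "rotation": [0, 0, 0]}, {"grip": 95, "xyz": [0, -14, 0], "rotation": [0, 0, 0]}, {"grip": 95, "xyz": [0, -18, 0], "rotation": [0, 0, 0]}, {"grip": 95, "xyz": [0, -22, 0], "rotation": [0, 0, 0]}]}}

```text
time: 4.92
ee_pos: [0.5196, -0.2098, 0.0325]
eef_rot: [0.998, -0.067, -0.003, 0.003]
ft_force: [-0.0, 0.4, -0.5]
width: 0.0545
```

```bash
python3 - <<'E'
from fit import *
tool((-252,8,30)); c=radio("wrist"); save(c,"e_wrist.png")
E
```

```text
t 4.92 p [ 0.5196 -0.2098  0.0325] q [ 0.9978 -0.0668 -0.0032  0.0028] F [-0.04  0.4  -0.5 ] w 0.0545 j [ 0.21  0.39  0.1   1.84 -0.04  0.92  0.2 ]
tcp cradle [-228.5    7.4   32.5] eul [179.66   0.34  -7.66]
delta [-0.6 23.5  2.6]
radio 111061 centre [-168.1    9.4] size [108.8 188.6] yaw deg 0.11 front [-218.1    9.3]
```

View pics/e_wrist.png

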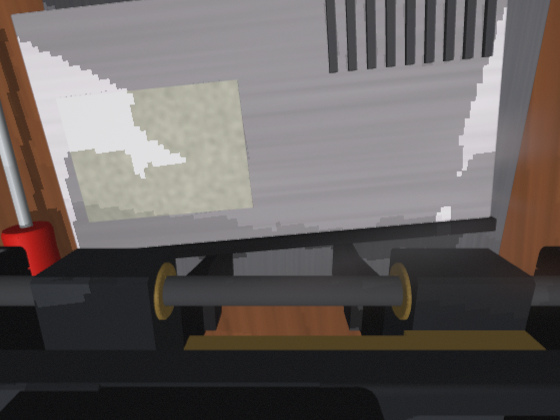

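>>> {"fn": "apply_moves", "kwargs": {"increments": [{"grip": 95, "xyz": [0, -3, 0], "rotation": [0, 0, 0]}, {"grip": 95, "xyz": [0, -6, 0], "rotation": [0, 0, 0]}, {"grip": 95, "xyz": [0, -9, 0], "rotation": [0, 0, 0]}, {"grip": 95, "xyz": [0, -12, 0], "rotation": [0, 0, 0]}, {"grip": 95, "xyz": [0, -16, 0], "rotation": [0, 0, 0]}]}}

```text
time: 5.6
ee_pos: [0.5217, -0.1933, 0.0324]
eef_rot: [0.998, -0.067, -0.003, 0.003]
ft_force: [-0.7, -2.7, 0.7]
width: 0.0548
```

>>> {"fn": "apply_moves", "kwargs": {"increments": [{"grip": 95, "xyz": [0, -4, 0], "rotation": [0, 0, 0]}, {"grip": 95, "xyz": [0, -8, 0], "rotation": [0, 0, 0]}, {"grip": 95, "xyz": [0, -12, 0], "rotation": [0, 0, 0]}, {"grip": 95, "xyz": [0, -16, 0], "rotation": [0, 0, 0]}, {"grip": 95, "xyz": [0, -20, 0], "rotation": [0, 0, 0]}]}}

```text
time: 6.22
ee_pos: [0.5246, -0.1734, 0.0324]
eef_rot: [0.998, -0.067, -0.003, 0.003]
ft_force: [0.5, -3.9, 1.7]
width: 0.0546
```

```bash
cat >> fit.py <<'E'
def radio2():
    # rear/side edges via scene/side clouds
    for n in ("scene","side"):
        c=cam(n); q=cr(cloud(c)[c["range_z"]>0]); 
        k=(q[:,2]>.0525)&(q[:,2]<.0625)&(abs(q[:,1])<.13)&(q[:,0]>-.24)&(q[:,0]<.13); q=q[k]
        ce,s,a=cv2.minAreaRect((q[:,:2]*1000).astype(np.float32)); a=(a+45)%90-45
        print(n,len(q),"c",np.round(ce,1),"s",np.round(s,1),"a",round(a,2),"min",np.round(q[:,:2].min(0)*1000,1),"max",np.round(q[:,:2].max(0)*1000,1))
E
python3 - <<'E'
from fit import *
tool(); c=cam("wrist"); save(c,"f_wrist.png")
radio2()
E
python3 look.py f
```

```text
t 6.22 p [ 0.5246 -0.1734  0.0324] q [ 0.9978 -0.0667 -0.003   0.0028] F [ 0.46 -3.9   1.67] w 0.0546 j [ 0.16  0.37  0.08  1.86 -0.03  0.92  0.12]
tcp cradle [-191.8    7.3   32.4] eul [179.66   0.33  -7.65]
scene 1227 c [-137.     5.3] s [115.9 180.3] a 0.67 min [-195.3  -85.3] max [-79.1  95.8]
side 281 c [-51.3  72.7] s [343.9 120.4] a 15.69 min [-202.7  -31.7] max [119.1 107.9]
t 6.38 p [ 0.5247 -0.1727  0.0323] q [ 0.9978 -0.0664 -0.0031  0.0024] F [ 0.42 -0.74  0.51] w 0.0546 j [ 0.16  0.37  0.08  1.86 -0.03  0.92  0.12]
```

View pics/f_wrist.png

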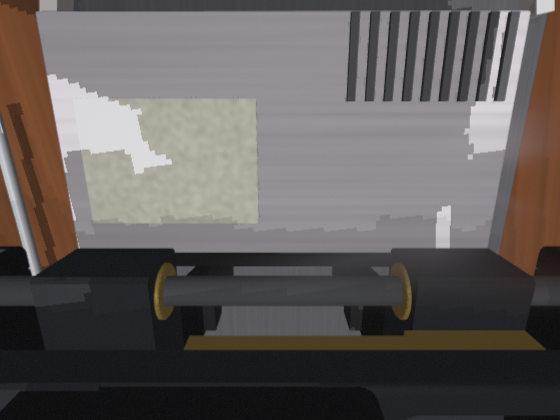

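View pics/f.png

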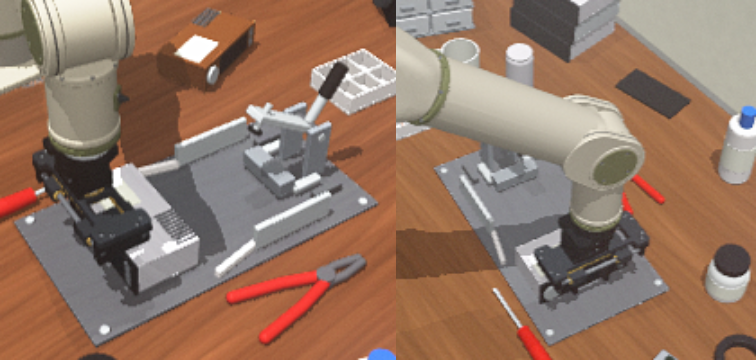

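In the wrist view the radio now sits square, with its rear top corners at (38,12) and (527,11). I'll convert those to cradle coordinates.

```bash
cat >> fit.py <<'E'
def wedge(zlo=.0535,zhi=.0615):
    c=cam("wrist"); q=cr(cloud(c).reshape(-1,3)).reshape(420,560,3)*1000
    m=(c["range_z"]>0)&(q[...,2]>zlo*1000)&(q[...,2]<zhi*1000); m[238:]=False
    Q=q[m]; print("wedge n",len(Q),"x max",np.round(np.percentile(Q[:,0],99.8),1))
    for x0 in np.arange(-200,130,20):
        k=(Q[:,0]>x0)&(Q[:,0]<x0+20)
        if k.sum()>300: print(x0,"y",np.round(np.percentile(Q[k,1],[.3,99.7]),1), "mid",round(np.percentile(Q[k,1],[.3,99.7]).mean(),1))
    for y0 in (-80,-40,0,40,70):
        k=(Q[:,1]>y0)&(Q[:,1]<y0+15)
        if k.sum()>100: print(" y",y0,"rear x",round(np.percentile(Q[k,0],99.5),1))
    return c
E
python3 - <<'E'
from fit import *
c=wedge()
for u,v in ((38,12),(527,11),(88,250),(492,247)): print(cr(w(c,u,v,.058)[None])*1000)
E
```

```text
wedge n 103445 x max -80.1
-180 y [-82.6  93.5] mid 5.4
-160 y [-82.7  93.5] mid 5.4
-140 y [-82.6  93.4] mid 5.4
-120 y [-82.6  93.5] mid 5.4
-100 y [-82.6  93.5] mid 5.5
 y -80 rear x -80.1
 y -40 rear x -80.6
 y 0 rear x -80.4
 y 40 rear x -80.4
 y 70 rear x -80.3
[[-81.2014744   92.20141747  58.        ]]
[[-80.91542917 -80.51897113  58.        ]]
[[-172.71736955   89.70237153   58.        ]]
[[-170.529018    -84.62254672   58.        ]]
```

>>> {"fn": "apply_moves", "kwargs": {"increments": [{"grip": 95, "xyz": [0.5, -5, 0], "rotation": [0, 0, 0]}, {"grip": 95, "xyz": [1.5, -11, 0], "rotation": [0, 0, 0]}, {"grip": 95, "xyz": [3, -17, 0], "rotation": [0, 0, 0]}, {"grip": 95, "xyz": [4.5, -23, 0], "rotation": [0, 0, 0]}, {"grip": 95, "xyz": [5.5, -29, 0], "rotation": [0, 0, 0]}]}}

```text
time: 7.15
ee_pos: [0.534, -0.1446, 0.032]
eef_rot: [0.998, -0.066, -0.003, 0.002]
ft_force: [-1.6, -4.0, 3.4]
width: 0.0545
```

```bash
python3 - <<'E'
from fit import *
tool();c=wedge(); save(c,"g_wrist.png")
# cheeks from wrist
q=cr(cloud(c)[c["range_z"]>0])*1000
for s in (-1,1):
    k=(q[:,2]>42)&(q[:,2]<50)&(s*q[:,1]>90)&(s*q[:,1]<112)&(q[:,0]>0)&(q[:,0]<130)
    if k.any(): print("cheek",s,k.sum(),np.percentile(q[k,1],[1,99]),np.percentile(q[k,0],[1,99]))
E
```

```text
t 7.15 p [ 0.534  -0.1446  0.032 ] q [ 0.9978 -0.0665 -0.0033  0.0025] F [-1.61 -3.95  3.39] w 0.0545 j [ 0.12  0.38  0.07  1.85 -0.03  0.92  0.07]
tcp cradle [-162.     1.9   32. ] eul [179.69   0.35  -7.62]
wedge n 103255 x max -51.0
-140 y [-88.2  87.7] mid -0.3
-120 y [-88.4  87.7] mid -0.3
-100 y [-88.2  87.8] mid -0.2
-80 y [-88.2  87.8] mid -0.2
-60 y [-88.1  87.9] mid -0.1
 y -80 rear x -51.4
 y -40 rear x -51.4
 y 0 rear x -51.2
 y 40 rear x -51.4
 y 70 rear x -51.5
```

View pics/g_wrist.png

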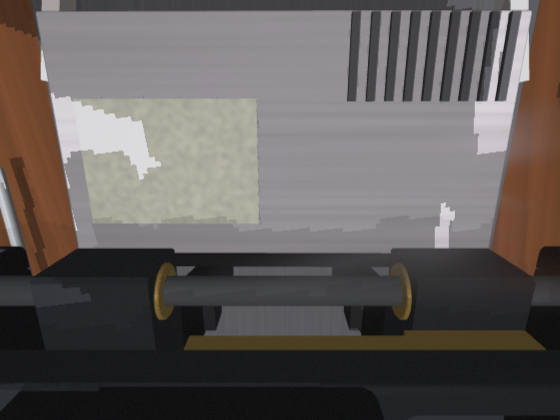

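The radio is centred (mid y about 0) and the lead-in ends look symmetric at the top corners, (60,5) and (515,5). I'll continue straight.

>>> {"fn": "apply_moves", "kwargs": {"increments": [{"grip": 95, "xyz": [0, -5, 0], "rotation": [0, 0, 0]}, {"grip": 95, "xyz": [0, -10, 0], "rotation": [0, 0, 0]}, {"grip": 95, "xyz": [0, -15, 0], "rotation": [0, 0, 0]}, {"grip": 95, "xyz": [0, -20, 0], "rotation": [0, 0, 0]}, {"grip": 95, "xyz": [0, -25, 0], "rotation": [0, 0, 0]}]}}

```text
time: 7.82
ee_pos: [0.5377, -0.1186, 0.032]
eef_rot: [0.998, -0.066, -0.003, 0.002]
ft_force: [-1.0, -6.0, 3.9]
width: 0.0545
```

```bash
python3 - <<'E'
from fit import *
tool();c=wedge(); save(c,"h_wrist.png")
E
```

```text
t 7.83 p [ 0.5377 -0.1186  0.032 ] q [ 0.9978 -0.0661 -0.003   0.0022] F [-0.96 -5.97  3.92] w 0.0545 j [ 0.08  0.37  0.06  1.86 -0.02  0.92  0.02]
tcp cradle [-135.7    1.6   32. ] eul [179.72   0.33  -7.58]
wedge n 103294 x max -24.7
-120 y [-88.5  87.6] mid -0.4
-100 y [-88.6  87.5] mid -0.5
-80 y [-88.6  87.6] mid -0.5
-60 y [-88.4  87.7] mid -0.4
-40 y [-88.5  87.7] mid -0.4
 y -80 rear x -25.1
 y -40 rear x -25.0
 y 0 rear x -24.9
 y 40 rear x -24.9
 y 70 rear x -25.4
```

View pics/h_wrist.png

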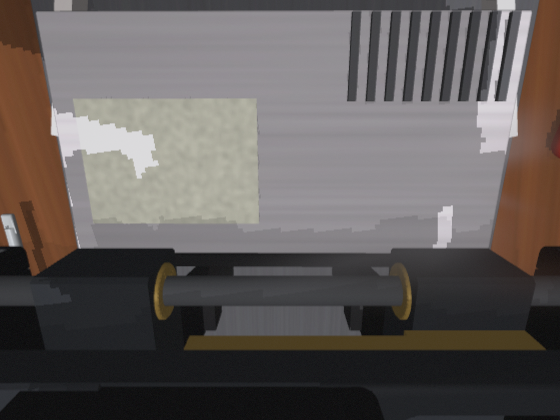

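>>> {"fn": "apply_moves", "kwargs": {"increments": [{"grip": 95, "xyz": [0, -4, -0.5], "rotation": [0, 0, 0]}, {"grip": 95, "xyz": [0, -8, -0.5], "rotation": [0, 0, 0]}, {"grip": 95, "xyz": [0, -12, -0.5], "rotation": [0, 0, 0]}, {"grip": 95, "xyz": [0, -16, -0.5], "rotation": [0, 0, 0]}, {"grip": 95, "xyz": [0, -20, -0.5], "rotation": [0, 0, 0]}]}}

```text
time: 8.5
ee_pos: [0.5404, -0.0974, 0.0323]
eef_rot: [0.998, -0.066, -0.003, 0.002]
ft_force: [-0.6, -1.7, -1.3]
width: 0.0543
```

>>> {"fn": "apply_moves", "kwargs": {"increments": [{"grip": 95, "xyz": [0, -3, 0], "rotation": [0, 0, 0]}, {"grip": 95, "xyz": [0, -6, 0], "rotation": [0, 0, 0]}, {"grip": 95, "xyz": [0, -9, 0], "rotation": [0, 0, 0]}, {"grip": 95, "xyz": [0, -12, 0], "rotation": [0, 0, 0]}, {"grip": 95, "xyz": [0, -15, 0], "rotation": [0, 0, 0]}]}}

```text
time: 9.12
ee_pos: [0.5424, -0.0825, 0.0322]
eef_rot: [0.998, -0.066, -0.003, 0.002]
ft_force: [0.2, -3.3, -0.9]
width: 0.0544
```

```bash
python3 - <<'E'
from fit import *
tool();c=wedge(); save(c,"i_wrist.png")
E
```

```text
t 9.12 p [ 0.5424 -0.0825  0.0322] q [ 0.9978 -0.0657 -0.0031  0.0019] F [ 0.17 -3.28 -0.88] w 0.0544 j [ 0.03  0.37  0.04  1.86 -0.01  0.92 -0.05]
tcp cradle [-99.3   1.8  32.2] eul [179.75   0.34  -7.53]
wedge n 103005 x max 11.8
-80 y [-88.2  87.7] mid -0.3
-60 y [-88.4  87.8] mid -0.3
-40 y [-88.1  87.8] mid -0.2
-20 y [-88.1  87.9] mid -0.1
0 y [-88.2  87.9] mid -0.2
 y -80 rear x 11.5
 y -40 rear x 11.6
 y 0 rear x 11.6
 y 40 rear x 11.2
 y 70 rear x 11.1
```

View pics/i_wrist.png

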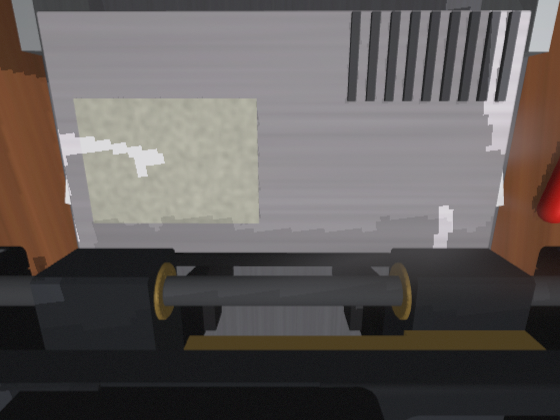

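The rear is 11 mm between the cheeks, whose front edges are at (30,50) and (545,50). The forces are low, so I'll continue.

>>> {"fn": "apply_moves", "kwargs": {"increments": [{"grip": 95, "xyz": [0, -5, 0], "rotation": [0, 0, 0]}, {"grip": 95, "xyz": [0, -10, 0], "rotation": [0, 0, 0]}, {"grip": 95, "xyz": [0, -15, 0], "rotation": [0, 0, 0]}, {"grip": 95, "xyz": [0, -20, 0], "rotation": [0, 0, 0]}, {"grip": 95, "xyz": [0, -25, 0], "rotation": [0, 0, 0]}]}}

```text
time: 9.8
ee_pos: [0.5459, -0.0569, 0.0322]
eef_rot: [0.998, -0.065, -0.003, 0.002]
ft_force: [0.1, -4.1, 0.7]
width: 0.0545
```

>>> {"fn": "apply_moves", "kwargs": {"increments": [{"grip": 95, "xyz": [0, -5, 0], "rotation": [0, 0, 0]}, {"grip": 95, "xyz": [0, -10, 0], "rotation": [0, 0, 0]}, {"grip": 95, "xyz": [0, -15, 0], "rotation": [0, 0, 0]}, {"grip": 95, "xyz": [0, -20, 0], "rotation": [0, 0, 0]}, {"grip": 95, "xyz": [0, -25, 0], "rotation": [0, 0, 0]}]}}

```text
time: 10.42
ee_pos: [0.5492, -0.0319, 0.0322]
eef_rot: [0.998, -0.065, -0.003, 0.002]
ft_force: [-0.6, -4.8, 1.2]
width: 0.0546
```

```bash
python3 - <<'E'
from fit import *
tool();c=wedge(); save(c,"j_wrist.png")
E
python3 look.py j
```

```text
t 10.43 p [ 0.5492 -0.0319  0.0322] q [ 0.9978 -0.0655 -0.003   0.0019] F [-0.59 -4.8   1.19] w 0.0546 j [-0.04  0.37  0.02  1.86 -0.    0.92 -0.15]
tcp cradle [-48.3   1.8  32.2] eul [179.76   0.32  -7.51]
wedge n 103025 x max 62.8
-40 y [-88.2  87.7] mid -0.2
-20 y [-88.2  87.8] mid -0.2
0 y [-88.2  87.9] mid -0.2
20 y [-88.1  87.8] mid -0.2
40 y [-88.  88.] mid -0.0
60 y [-88.   87.8] mid -0.1
 y -80 rear x 62.5
 y -40 rear x 62.6
 y 0 rear x 62.6
 y 40 rear x 62.1
 y 70 rear x 62.1
t 10.47 p [ 0.5493 -0.031   0.0322] q [ 0.9979 -0.0651 -0.0029  0.0016] F [-0.67 -2.39  1.89] w 0.0542 j [-0.04  0.37  0.02  1.86 -0.01  0.92 -0.15]
```

View pics/j_wrist.png

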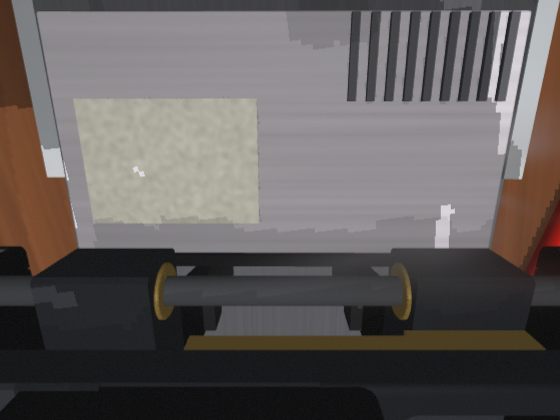

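View pics/j.png

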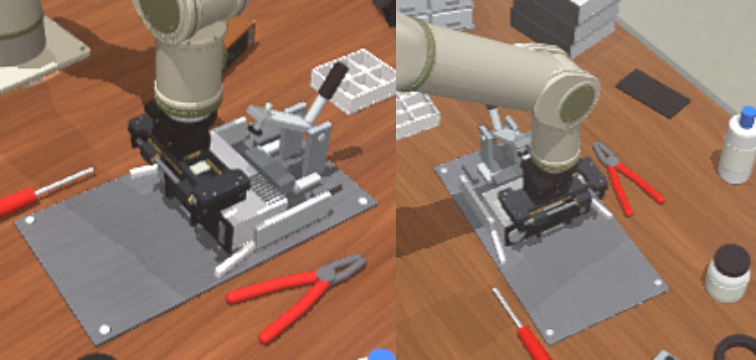

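>>> {"fn": "apply_moves", "kwargs": {"increments": [{"grip": 95, "xyz": [0, -5, 0], "rotation": [0, 0, 0]}, {"grip": 95, "xyz": [0, -10, 0], "rotation": [0, 0, 0]}, {"grip": 95, "xyz": [0, -15, 0], "rotation": [0, 0, 0]}, {"grip": 95, "xyz": [0, -20, 0], "rotation": [0, 0, 0]}, {"grip": 95, "xyz": [0, -25, 0], "rotation": [0, 0, 0]}]}}

```text
time: 11.2
ee_pos: [0.5524, -0.0064, 0.032]
eef_rot: [0.998, -0.065, -0.003, 0.002]
ft_force: [-0.8, -5.2, 2.0]
width: 0.0543
```

```bash
python3 - <<'E'
from fit import *
import pickle
tool();c=wedge(); save(c,"k_wrist.png",None,1.4); pickle.dump(c,open("k.pkl","wb"))
q=cr(cloud(c)[c["range_z"]>0])*1000
for s in (-1,1):
    k=(q[:,2]>43)&(q[:,2]<49)&(s*q[:,1]>94)&(s*q[:,1]<110)&(q[:,0]>-20)
    if k.any(): print("cheek",s,k.sum(),np.percentile(q[k,1],[1,99]),np.percentile(q[k,0],[.3,1,5,99]))
E
```

```text
t 11.2 p [ 0.5524 -0.0064  0.032 ] q [ 0.9979 -0.0651 -0.0031  0.0017] F [-0.8  -5.22  1.97] w 0.0543 j [-0.08  0.38  0.01  1.85 -0.    0.92 -0.2 ]
tcp cradle [-22.6   2.1  32. ] eul [179.78   0.34  -7.47]
wedge n 90668 x max 88.0
0 y [-88.2  87.9] mid -0.2
20 y [-88.1  88. ] mid -0.0
40 y [-88.1  88. ] mid -0.0
60 y [-88.   88.3] mid 0.1
80 y [-88.6  88.6] mid -0.0
 y -80 rear x 88.4
 y -40 rear x 78.1
 y 0 rear x 65.3
 y 40 rear x 86.7
 y 70 rear x 87.7
cheek -1 5358 [-105.24567793  -96.30314611] [ 0.68214997  1.65570821  6.92170435 94.27577829]
cheek 1 4609 [ 95.40761819 104.21448745] [ 0.8394773   1.76727576  6.88010123 93.90110843]
```

View pics/k_wrist.png

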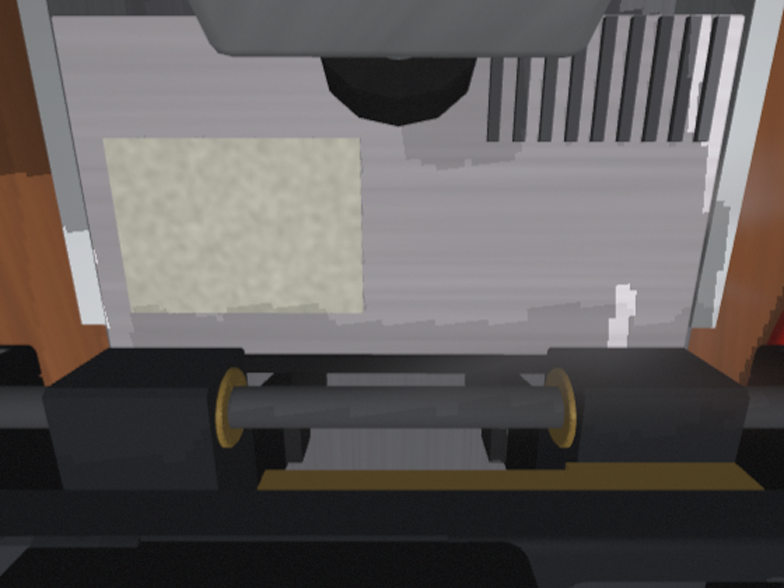

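The clamp's foot shows near the camera at (400,90) and the cheek fronts are at (92,325) and (703,325). The front is 12 mm short, so I'll push the last bit slowly.

>>> {"fn": "apply_moves", "kwargs": {"increments": [{"grip": 95, "xyz": [0, -3, 0], "rotation": [0, 0, 0]}, {"grip": 95, "xyz": [0, -6, 0], "rotation": [0, 0, 0]}, {"grip": 95, "xyz": [0, -9, 0], "rotation": [0, 0, 0]}, {"grip": 95, "xyz": [0, -12, 0], "rotation": [0, 0, 0]}, {"grip": 95, "xyz": [0, -12, 0], "rotation": [0, 0, 0]}]}}

```text
time: 11.88
ee_pos: [0.5541, 0.0062, 0.032]
eef_rot: [0.998, -0.065, -0.003, 0.002]
ft_force: [-0.9, -3.4, 1.4]
width: 0.0546
```

```bash
python3 - <<'E'
from fit import *
tool();c=wedge(); save(c,"l_wrist.png",None,1.4)
E
```

```text
t 11.88 p [0.5541 0.0062 0.032 ] q [ 0.9979 -0.0649 -0.003   0.0016] F [-0.93 -3.44  1.36] w 0.0546 j [-0.1   0.38  0.    1.85  0.    0.92 -0.23]
tcp cradle [-9.9  2.1 32. ] eul [179.8    0.33  -7.45]
wedge n 62243 x max 101.2
0 y [-88.1  87.9] mid -0.1
20 y [-88.1  88. ] mid -0.1
40 y [-88.2  88.2] mid 0.0
60 y [-88.5  88.6] mid 0.1
80 y [-88.4  88.7] mid 0.1
100 y [-88.1  88.4] mid 0.1
 y -80 rear x 101.2
 y -40 rear x 51.9
 y 0 rear x 51.6
 y 40 rear x 100.4
 y 70 rear x 100.7
```

View pics/l_wrist.png

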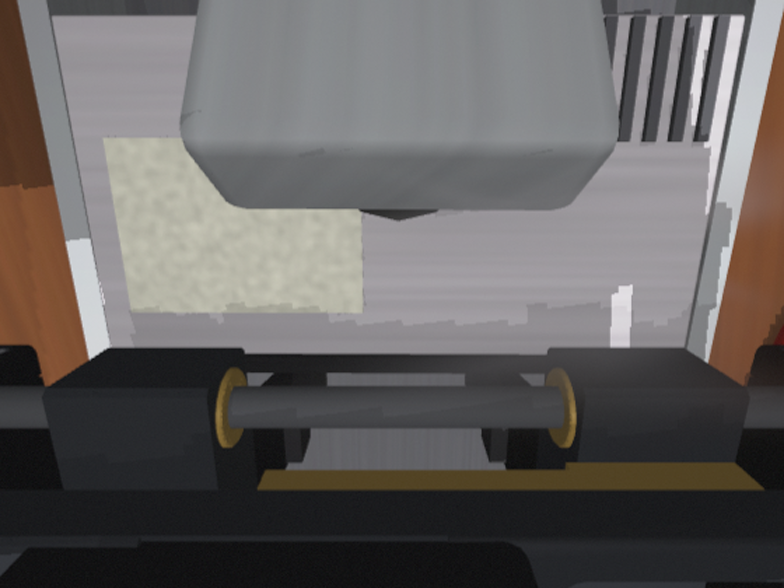

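The radio is home: front at about x = 0.5 mm, y about 0 and square. I'll back off, rise, and set the fingers about 14 mm apart so they straddle the stud above the foot.

>>> {"fn": "apply_moves", "kwargs": {"increments": [{"grip": 95, "xyz": [0, 6, 0], "rotation": [0, 0, 0]}, {"grip": 95, "xyz": [0, 25, 0], "rotation": [0, 0, 0]}, {"grip": 214, "xyz": [0, 30, -50], "rotation": [0, 0, 0]}, {"grip": 214, "xyz": [0, 30, -105], "rotation": [0, 0, 0]}, {"grip": 214, "xyz": [0, 30, -160], "rotation": [0, 0, 0]}]}}

```text
time: 12.55
ee_pos: [0.5507, -0.0243, 0.1938]
eef_rot: [0.998, -0.065, -0.003, 0.001]
ft_force: [0.9, 0.8, -0.2]
width: 0.0323
```

```bash
python3 - <<'E'
from fit import *
tool((82,0,186));c=wedge(); save(c,"m_wrist.png",None,1.4)
q=cr(cloud(c).reshape(-1,3)).reshape(420,560,3)*1000
m=(q[...,2]>53)&(q[...,2]<62)&(abs(q[...,1])<92)&(q[...,0]<60)&(q[...,0]>-15)
print("front x",[round(float(np.percentile(q[m&(abs(q[...,1]-y)<5)][:,0],1)),1) for y in (-70,-40,0,40,70) if (m&(abs(q[...,1]-y)<5)).any()])
P=q.reshape(-1,3); a=P[(abs(P[:,1])<20)&(P[:,0]>50)&(P[:,0]<140)&(P[:,2]>95)&(P[:,2]<175)]
print("arm y",np.percentile(a[:,1],[1,50,99]))
for x in range(55,140,10):
    k=abs(a[:,0]-x)<2
    if k.sum()>5: print(x,np.round(np.percentile(a[k,2],[50,98]),1))
E
```

```text
t 12.55 p [ 0.5507 -0.0243  0.1938] q [ 0.9979 -0.0654 -0.0031  0.0014] F [ 0.93  0.75 -0.2 ] w 0.0323 j [-0.06  0.2   0.02  1.71 -0.    1.24 -0.17]
tcp cradle [-40.5   1.4 193.8] eul [179.81   0.35  -7.5 ]
delta [   1.9 -122.6    7.4]
wedge n 23388 x max 101.1
0 y [-89.   88.6] mid -0.2
20 y [-88.2  88. ] mid -0.1
40 y [-88.1  88. ] mid -0.0
60 y [-88.2  88.4] mid 0.1
80 y [-88.2  88.4] mid 0.1
 y -80 rear x 100.8
 y -40 rear x 101.1
 y 0 rear x 70.7
 y 40 rear x 100.9
 y 70 rear x 100.9
front x [2.4, 2.2, 2.2, 1.9, 1.8]
arm y [-16.00606104  -0.74309638  14.99874533]
65 [151.2 154.2]
75 [149.4 151.2]
85 [144.4 157.4]
95 [136.8 139.2]
```

View pics/m_wrist.png

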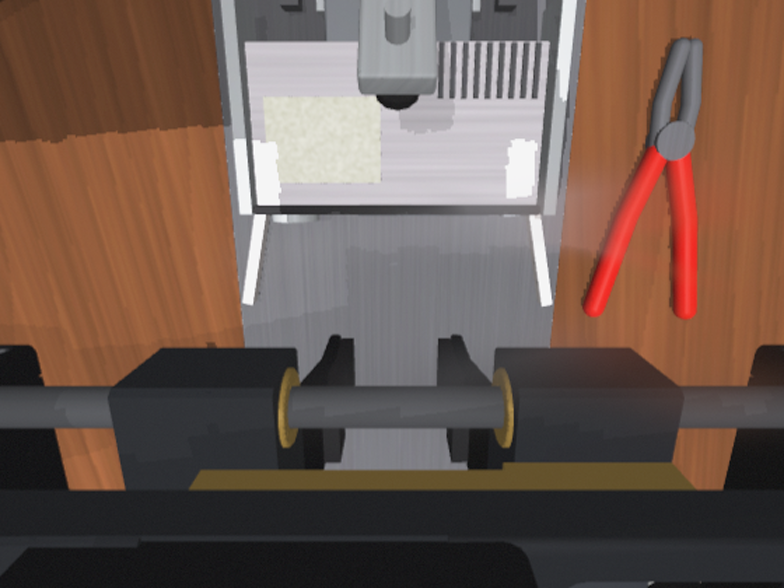

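Front edge at row 210 is level with the cheek fronts. The stud is at (398,22) on the arm, about 13 mm tall, so the fingers will straddle it.

>>> {"fn": "apply_moves", "kwargs": {"increments": [{"grip": 208, "xyz": [1, -45, 0], "rotation": [0, 0, 0]}, {"grip": 208, "xyz": [2, -90, 0], "rotation": [0, 0, 0]}, {"grip": 208, "xyz": [2.5, -123, 0], "rotation": [0, 0, 0]}, {"grip": 208, "xyz": [2.5, -123, 5], "rotation": [0, 0, 0]}, {"grip": 208, "xyz": [2.5, -123, 10], "rotation": [0, 0, 0]}]}}

```text
time: 13.22
ee_pos: [0.5724, 0.0959, 0.1909]
eef_rot: [0.998, -0.066, 0.002, 0.001]
ft_force: [-0.0, -1.5, 0.3]
width: 0.0162
```

```bash
python3 - <<'E'
from fit import *
tool((84,-0.5,160));c=cam("wrist"); save(c,"n_wrist.png",None,1.4)
E
python3 look.py n
```

```text
t 13.22 p [0.5724 0.0959 0.1909] q [ 0.9978 -0.066   0.0017  0.0011] F [-0.03 -1.55  0.27] w 0.0162 j [-0.2   0.26 -0.05  1.64  0.02  1.24 -0.39]
tcp cradle [ 81.5  -4.1 190.9] eul [179.88  -0.2   -7.57]
delta [-3.7 -2.6 30.9]
t 13.28 p [0.5722 0.0955 0.1902] q [ 0.9978 -0.0664  0.0012  0.0013] F [-0.16 -0.41 -0.57] w 0.0162 j [-0.2   0.26 -0.05  1.64  0.02  1.24 -0.39]
```

View pics/n_wrist.png

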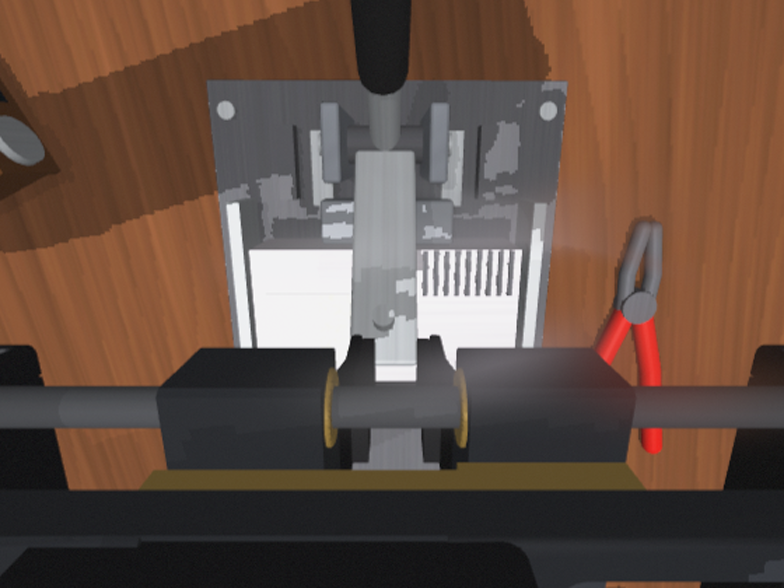

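View pics/n.png

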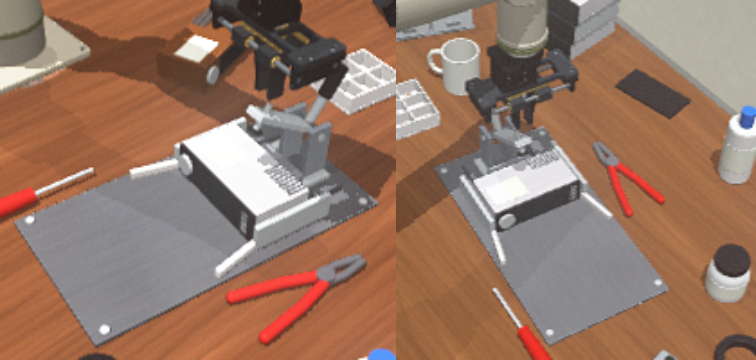

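The stud at (384,320) is about 4 mm left of the finger centre at (397,350). I'll correct that, then go down.

>>> {"fn": "apply_moves", "kwargs": {"increments": [{"grip": 208, "xyz": [-3.5, -2.5, 0], "rotation": [0, 0, 0]}, {"grip": 208, "xyz": [-3.5, -2.5, 8], "rotation": [0, 0, 0]}, {"grip": 208, "xyz": [-3.5, -2.5, 18], "rotation": [0, 0, 0]}, {"grip": 208, "xyz": [-3.5, -2.5, 26], "rotation": [0, 0, 0]}, {"grip": 208, "xyz": [-3.5, -2.5, 27], "rotation": [0, 0, 0]}]}}

```text
time: 14.0
ee_pos: [0.5688, 0.0985, 0.163]
eef_rot: [0.998, -0.066, 0.001, 0.001]
ft_force: [0.5, -0.6, -0.1]
width: 0.0161
```

```bash
python3 - <<'E'
from fit import *
tool((82,-0.5,152));c=cam("wrist"); save(c,"o_wrist.png",(200,150,380,300),4)
E
```

```text
t 14.0 p [0.5688 0.0985 0.163 ] q [ 9.978e-01 -6.650e-02  8.000e-04  1.400e-03] F [ 0.54 -0.56 -0.09] w 0.0161 j [-0.21  0.27 -0.05  1.68  0.02  1.19 -0.4 ]
tcp cradle [ 8.36e+01 -1.00e-01  1.63e+02] eul [ 1.7985e+02 -1.0000e-01 -7.6200e+00]
delta [ 0.3  1.5 11. ]
```

View pics/o_wrist.png

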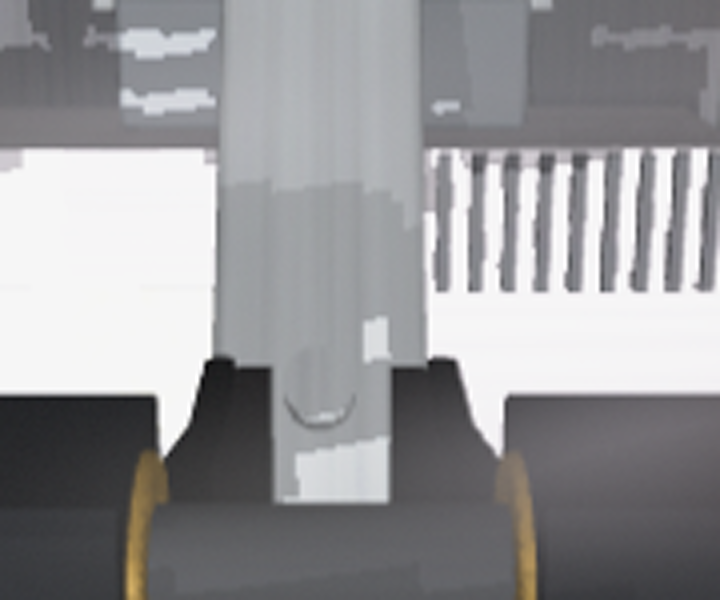

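>>> {"fn": "apply_moves", "kwargs": {"increments": [{"grip": 208, "xyz": [0, 3.5, 12], "rotation": [0, 0, 0]}, {"grip": 208, "xyz": [0, 8.5, 21.5], "rotation": [0, 0, 0]}, {"grip": 208, "xyz": [0, 12.5, 32], "rotation": [0, 0, 0]}, {"grip": 208, "xyz": [0, 15.5, 42], "rotation": [0, 0, 0]}, {"grip": 208, "xyz": [0, 17.5, 53], "rotation": [0, 0, 0]}]}}

```text
time: 14.68
ee_pos: [0.567, 0.0804, 0.1099]
eef_rot: [0.998, -0.067, 0.001, 0.001]
ft_force: [2.8, -0.8, 3.7]
width: 0.0163
```

```bash
python3 - <<'E'
from fit import *
tool((65,-0.5,92.7))
E
python3 look.py p
```

```text
t 14.68 p [0.567  0.0804 0.1099] q [ 0.9978 -0.0667  0.0013  0.0014] F [ 2.76 -0.8   3.67] w 0.0163 j [-0.18  0.31 -0.05  1.75  0.02  1.08 -0.37]
tcp cradle [ 65.4  -0.8 109.9] eul [ 1.7984e+02 -1.6000e-01 -7.6500e+00]
delta [-0.3  0.4 17.2]
t 14.68 p [0.567  0.0804 0.1099] q [ 0.9978 -0.0667  0.0013  0.0014] F [ 2.76 -0.8   3.67] w 0.0163 j [-0.18  0.31 -0.05  1.75  0.02  1.08 -0.37]
```

View pics/p.png

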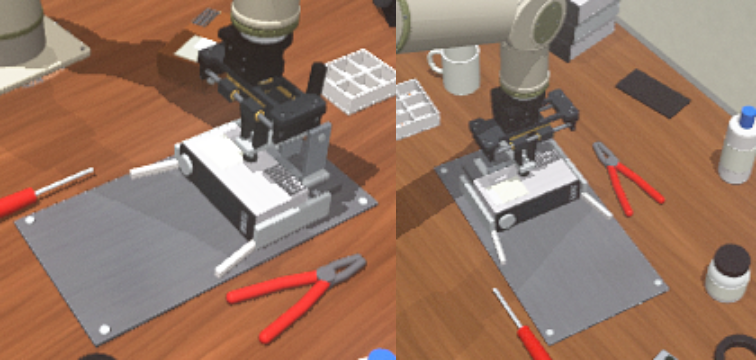

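The arm is now nearly level, just above the radio. Next comes the final press, in small rows.

>>> {"fn": "apply_moves", "kwargs": {"increments": [{"grip": 208, "xyz": [0, 0.3, 4], "rotation": [0, 0, 0]}, {"grip": 208, "xyz": [0, 0.5, 8], "rotation": [0, 0, 0]}, {"grip": 208, "xyz": [0, 0.5, 12], "rotation": [0, 0, 0]}, {"grip": 208, "xyz": [0, 0.5, 15], "rotation": [0, 0, 0]}, {"grip": 208, "xyz": [0, 0.5, 16], "rotation": [0, 0, 0]}]}}

```text
time: 15.4
ee_pos: [0.5656, 0.0798, 0.0927]
eef_rot: [0.998, -0.067, -0.0, 0.002]
ft_force: [-0.7, -2.3, 7.4]
width: 0.0163
```

```bash
python3 - <<'E'
from fit import *
tool((65,-0.5,92.7)); c=cam("wrist"); save(c,"q_wrist.png",None,1.4)
P=cr(cloud(c)[c["range_z"]>0])*1000
for x in range(70,165,10):
    k=(abs(P[:,0]-x)<2)&(abs(P[:,1])<12)&(P[:,2]>70)&(P[:,2]<110)
    if k.sum()>5: print(x,k.sum(),np.round(np.percentile(P[k,2],[20,50,80]),1))
E
```

```text
t 15.4 p [0.5656 0.0798 0.0927] q [ 9.978e-01 -6.670e-02 -4.000e-04  1.800e-03] F [-0.71 -2.28  7.39] w 0.0163 j [-0.18  0.33 -0.05  1.76  0.02  1.05 -0.37]
tcp cradle [64.6  0.6 92.7] eul [ 1.7979e+02  3.0000e-02 -7.6500e+00]
delta [ 1.1 -0.4  0. ]
70 451 [85.  89.5 99.7]
80 309 [85.2 85.7 86.2]
90 330 [85.9 86.4 86.9]
100 338 [86.5 87.1 87.6]
110 366 [87.3 87.8 88.2]
120 391 [88.  88.5 89. ]
130 399 [88.7 89.2 89.8]
140 464 [89.4 89.9 90.5]
150 466 [90.1 90.7 91.2]
160 31 [92.6 93.4 94.1]
```

View pics/q_wrist.png

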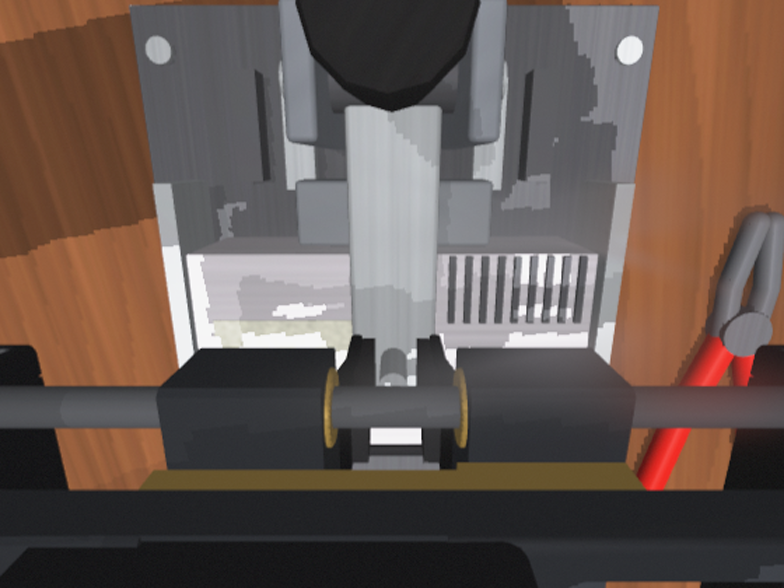

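The arm's top slopes by 0.07 rad, so the foot is about 7 mm in, with the stud at (393,365) between the fingers. Lifting off.

>>> {"fn": "apply_moves", "kwargs": {"increments": [{"grip": 208, "xyz": [0, 0, -5], "rotation": [0, 0, 0]}, {"grip": 208, "xyz": [0, 0, -25], "rotation": [0, 0, 0]}, {"grip": 208, "xyz": [0, 5, -65], "rotation": [0, 0, 0]}, {"grip": 208, "xyz": [0, 50, -100], "rotation": [0, 0, 0]}, {"grip": 255, "xyz": [0, 95, -110], "rotation": [0, 0, 0]}]}}

```text
time: 16.08
ee_pos: [0.5536, -0.0143, 0.2054]
eef_rot: [0.998, -0.066, 0.001, 0.001]
ft_force: [0.7, 0.2, -0.8]
width: 0.0116
```

```bash
cat > chk.py <<'E'
from fit import *
import sys
tool(); c=cam("wrist"); save(c,sys.argv[1]+"_wrist.png",None,1.4)
P=cr(cloud(c)[c["range_z"]>0])*1000
k=(P[:,0]>50)&(P[:,0]<145)&(abs(P[:,1])<12)&(P[:,2]>70)&(P[:,2]<96)
if k.sum()>50:
    p=np.polyfit(P[k,0],P[k,2],1); print("arm slope",p[0],"z at 65",np.polyval(p,65),k.sum())
for y in (-70,-40,40,60):
    k=(abs(P[:,1]-y)<5)&(P[:,2]>53)&(P[:,2]<62)&(P[:,0]>-20)&(P[:,0]<110)
    if k.sum()>50: print("radio y",y,np.round(np.percentile(P[k,0],[.5,99.5]),1))
k=(P[:,2]>54)&(P[:,2]<61)&(abs(P[:,1])<95)&(P[:,0]>5)&(P[:,0]<95)
print("radio sides",np.percentile(P[k,1],[.2,99.8]))
E
python3 chk.py r
```

```text
t 16.07 p [ 0.5536 -0.0143  0.2054] q [ 0.9978 -0.0659  0.0011  0.0014] F [ 0.73  0.21 -0.77] w 0.0116 j [-0.07  0.19  0.01  1.69  0.    1.26 -0.19]
tcp cradle [-3.020e+01 -1.000e-01  2.054e+02] eul [ 1.7985e+02 -1.3000e-01 -7.5600e+00]
arm slope 0.0715287090544128 z at 65 84.4144280025677 3164
radio y -70 [  2.1 101.2]
radio y -40 [  2.1 101.1]
radio y 40 [  1.8 100.8]
radio y 60 [  1.7 100.8]
radio sides [-88.54499707  88.51639947]
```

View pics/r_wrist.png

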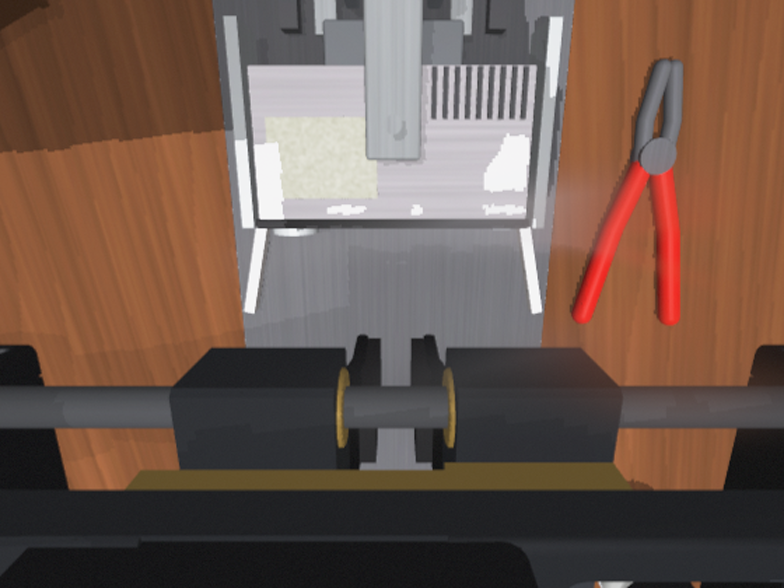

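The clamp holds at a slope of 0.0715 (foot about 7 mm in) and the radio is home. Two boxes look like the tester: grey at scene (180,440) and brown at (160,345). The grey one is meant, because the brown copy is excluded. I'll move there and check a crop on the way.

>>> {"fn": "apply_moves", "kwargs": {"increments": [{"grip": 255, "xyz": [-2, 60, 0], "rotation": [0, 0, 0]}, {"grip": 255, "xyz": [-5, 120, 0], "rotation": [0, 0, 0]}, {"grip": 255, "xyz": [-8, 180, 0], "rotation": [0, 0, 0]}, {"grip": 255, "xyz": [-11, 240, 0], "rotation": [0, 0, 0]}, {"grip": 255, "xyz": [-14, 295, 0], "rotation": [0, 0, 0]}]}}

```text
time: 16.75
ee_pos: [0.497, -0.3137, 0.2071]
eef_rot: [0.998, -0.07, 0.001, 0.003]
ft_force: [0.3, -0.4, -0.9]
width: 0.0006
```

```bash
python3 - <<'E'
from fit import *
s=st(); c=cam("wrist"); save(c,"s_wrist.png",None,1.4)
P=cloud(c)[c["range_z"]>0]
Q=sel(P,.063,.071,(.4,.56,-.5,-.36)); print(len(Q),rect(Q),Q.mean(0))
sc=cam("scene"); save(sc,"s_scene.png",(60,220,200,370),4)
M=RR.from_quat(s["eef_rot"]); T=np.array([*(np.array(cv2.minAreaRect((Q[:,:2]*1000).astype(np.float32))[0])/1000),.085]); print(T,M.inv().apply(T-s["ee_pos"])*1000)
E
```

```text
t 16.75 p [ 0.497  -0.3137  0.2071] q [ 9.975e-01 -7.000e-02  8.000e-04  2.700e-03] F [ 0.26 -0.43 -0.93] w 0.0006 j [ 0.29  0.26  0.23  1.61 -0.06  1.27  0.39]
32 (array([ 481.7, -439.6]), array([18.5,  1.1]), 81.99, 32) [ 0.48173591 -0.43922132  0.06771956]
[ 0.48169049 -0.43955826  0.085     ] [  2.15866957 126.14105756 122.81049477]
```

View pics/s_wrist.png

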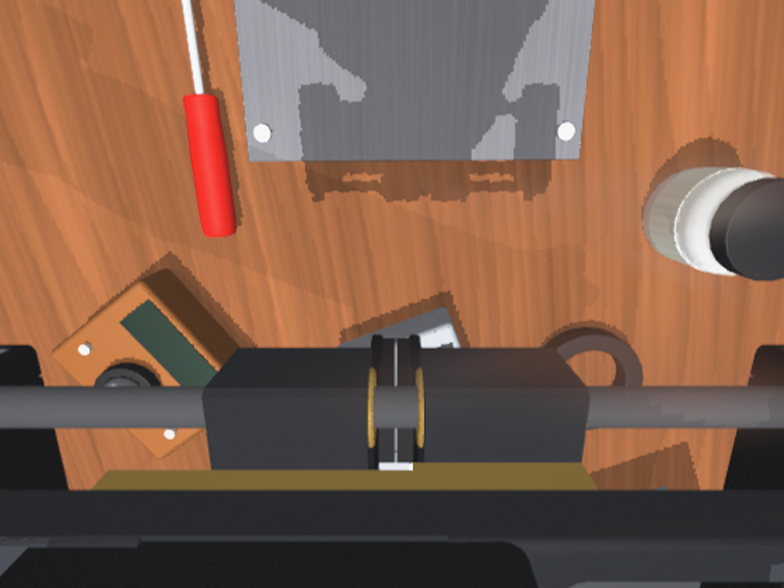

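View pics/s_scene.png

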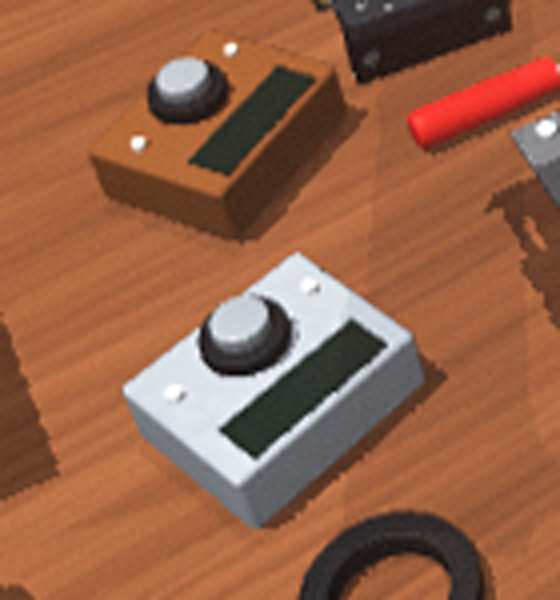

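The crop shows two testers: the grey one's button is at (240,320) and the brown one's at (183,83). The grey one is the target. I'll compute the button's top centre.

```bash
python3 - <<'E'
from fit import *
import pickle
d=pickle.load(open("a.pkl","rb"))
print(w(d["scene"],120,300,.067), w(d["side"],492/1.4,445/1.4,.067))
s=st();M=RR.from_quat(s["eef_rot"])
print(M.inv().apply(np.array([.481,-.435,.085])-s["ee_pos"])*1000)
E
```

```text
[ 0.4857358  -0.43414261  0.067     ] [ 0.47553998 -0.43718764  0.067     ]
t 16.85 p [ 0.4945 -0.3187  0.207 ] q [ 9.972e-01 -7.430e-02  1.000e-04  4.100e-03] F [ 0.19  1.25 -0.08] w 0.0006 j [ 0.3   0.26  0.23  1.61 -0.05  1.27  0.39]
[  3.7757387  116.03229089 122.97347293]
```

>>> {"fn": "apply_moves", "kwargs": {"increments": [{"grip": 255, "xyz": [2, 58, 0], "rotation": [0, 0, 0]}, {"grip": 255, "xyz": [3.5, 112, 0], "rotation": [0, 0, 0]}, {"grip": 255, "xyz": [3.5, 116, 40], "rotation": [0, 0, 0]}, {"grip": 255, "xyz": [3.5, 116, 90], "rotation": [0, 0, 0]}, {"grip": 255, "xyz": [3.5, 116, 115], "rotation": [0, 0, 0]}]}}

```text
time: 17.48
ee_pos: [0.4799, -0.4329, 0.0893]
eef_rot: [0.997, -0.074, -0.002, 0.003]
ft_force: [0.1, 0.2, 0.1]
width: 0.0006
```

```bash
python3 - <<'E'
from fit import *
c=cam("scene"); save(c,"t_scene.png",(40,200,220,360),4)
s=st();M=RR.from_quat(s["eef_rot"])
print(M.inv().apply(np.array([.481,-.435,.075])-s["ee_pos"])*1000)
E
```

```text
t 17.52 p [ 0.479  -0.4321  0.0868] q [ 0.9973 -0.074  -0.003   0.0017] F [-0.93  1.22 -2.73] w 0.0008 j [ 0.46  0.49  0.27  1.58 -0.14  1.09  0.61]
[ 2.47188384  2.56779105 11.80662712]
```

View pics/t_scene.png

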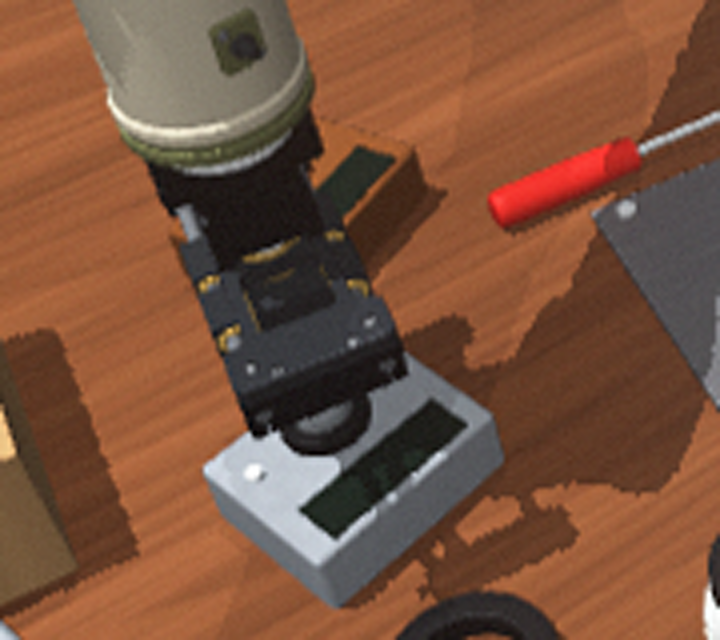

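The gripper is over the grey tester's button (330,415). Pressing now.

>>> {"fn": "apply_moves", "kwargs": {"increments": [{"grip": 255, "xyz": [2, 2, 6], "rotation": [0, 0, 0]}, {"grip": 255, "xyz": [2, 2, 11], "rotation": [0, 0, 0]}, {"grip": 255, "xyz": [2, 2, 15], "rotation": [0, 0, 0]}, {"grip": 255, "xyz": [2, 2, 17.5], "rotation": [0, 0, 0]}, {"grip": 255, "xyz": [2, 2, 17.5], "rotation": [0, 0, 0]}]}}

```text
time: 18.15
ee_pos: [0.4811, -0.4345, 0.0699]
eef_rot: [0.997, -0.074, -0.002, 0.002]
ft_force: [-0.7, 1.7, 3.5]
width: 0.0003
```

>>> {"fn": "apply_moves", "kwargs": {"increments": [{"grip": 255, "xyz": [0, 0, 1], "rotation": [0, 0, 0]}, {"grip": 255, "xyz": [0, 0, 1.5], "rotation": [0, 0, 0]}, {"grip": 255, "xyz": [0, 0, 1.5], "rotation": [0, 0, 0]}]}}

```text
time: 18.52
ee_pos: [0.4812, -0.4345, 0.0694]
eef_rot: [0.997, -0.074, -0.002, 0.002]
ft_force: [-2.5, 3.7, 9.1]
width: 0.0004
```

>>> {"fn": "apply_moves", "kwargs": {"increments": [{"grip": 255, "xyz": [0, 0, -8], "rotation": [0, 0, 0]}, {"grip": 255, "xyz": [0, 0, -40], "rotation": [0, 0, 0]}, {"grip": 255, "xyz": [0, 0, -90], "rotation": [0, 0, 0]}, {"grip": 255, "xyz": [0, 0, -130], "rotation": [0, 0, 0]}, {"grip": 255, "xyz": [0, 0, -130], "rotation": [0, 0, 0]}]}}

```text
time: 19.15
ee_pos: [0.4828, -0.4356, 0.2034]
eef_rot: [0.997, -0.074, 0.0, 0.004]
ft_force: [0.1, 0.9, -0.6]
width: 0.0006
```

```bash
python3 chk.py u; python3 look.py u; python3 - <<'E'
from fit import *
import pickle
d=pickle.load(open("u.pkl","rb"))
save(d["scene"],"u_scene.png",None,1.4)
for n in ("scene","side"):
    P=P_(d,(n,)); Q=sel(P,.055,.075,(.46,.5,-.46,-.41)); print(n,len(Q),np.percentile(Q[:,2],[10,50,90]) if len(Q) else None)
    q=armpts(d,n,.096)
    if len(q)>10: p=np.polyfit(q[:,0],q[:,2],1);print("slope",p[0],np.polyval(p,.065))
E
```

```text
t 19.15 p [ 0.4828 -0.4356  0.2034] q [ 9.972e-01 -7.420e-02  4.000e-04  3.700e-03] F [ 0.09  0.86 -0.65] w 0.0006 j [ 0.44  0.4   0.29  1.45 -0.11  1.3   0.59]
tcp cradle [-457.2   13.6  203.4] eul [ 1.7958e+02 -7.0000e-02 -8.5100e+00]
t 19.2 p [ 0.482  -0.4348  0.201 ] q [ 0.9972 -0.0741 -0.0011  0.0027] F [-0.07  0.41 -1.59] w 0.0004 j [ 0.44  0.4   0.29  1.45 -0.11  1.3   0.59]
scene 270 [0.05566421 0.06384039 0.0675129 ]
slope 0.08218917777136675 0.08334529518705251
side 160 [0.05697212 0.06379881 0.06948833]Traceback (most recent call last):
  File "chk.py", line 12, in <module>
    print("radio sides",np.percentile(P[k,1],[.2,99.8]))
                        ~~~~~~~~~~~~~^^^^^^^^^^^^^^^^^^
    return _quantile_unchecked(
        a, q, axis, out, overwrite_input, method, keepdims, weights)
    return _ureduce(a,
                    func=_quantile_ureduce_func,
    ...<5 lines>...
                    overwrite_input=overwrite_input,
                    method=method)
    r = func(a, **kwargs)
    result = _quantile(arr,
                       quantiles=q,
    ...<2 lines>...
                       out=out,
                       weights=wgt)
    slices_having_nans = np.isnan(arr[-1, ...])
                                  ~~~^^^^^^^^^
IndexError: index -1 is out of bounds for axis 0 with size 0
```

View pics/u_scene.png

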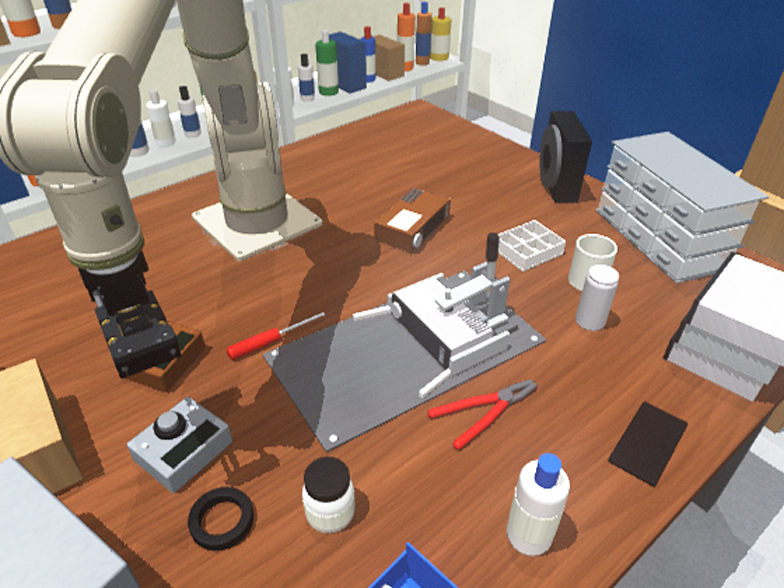

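The button bottomed out (9 N) and is up again. The radio and clamp are in place at (450,315), the other things haven't moved and the gripper is clear, so I'm handing in.

```bash
python3 -c "
from h import *
print(r.close_job()); st()"
```

```text
the job is handed in; nothing more can be done
None
the job is handed in; nothing more can be done
```

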